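# Home and lock the sample-changer carousel

### The arm

A 6-joint arm with a two-finger parallel gripper is mounted at the origin on the work surface. World frame = base frame: x ahead of the robot, y to its left, z up, the work surface at z = 0. Lengths are in m, angles in rad, forces in N, time in s.
With the tool pointing down it reaches from about 0.275 to 0.975 m from the base axis. Payload 8.4 kg.
Tool frame: the origin (TCP) lies at the very end of the fingers, on their centre line; the grasp point (between the pads) lies 19 mm behind it; x points along the fingers, z is the direction in which the jaws open and shut, and the axes are right-handed (so a half turn about x gives the same grasp; the last joint's range is limited). The gripper opens to 92 mm and grips with 3 to 60 N. Pads are 20 mm wide; open, the fingers measure 128 mm over their backs; the gripper's body (75 mm by 189 mm) begins 69 mm behind the grasp point.
Start: joints at [1.244, 0.353, 1.633, -0, 1.155, -0.002], TCP at [0.199, 0.592, 0.215] pointing down, gripper open.
Joint ranges: [-2.63, 2.63], [-0.92, 2.1], [0.06, 2.66], [-1.3, 4.44], [0, 2.69], [-3.02, 3.02]. Speed limits (rad/s): [2.22, 2.22, 2.79, 3.14, 3.14, 3.14].

### API

Orientations are given as a rotation vector (axis times angle).
In Python, from workcell import ctrl gives the robot as it stands.
- The arm moves only by the tool carry_out, never from a script. Its argument "commands" is a list of rows, each a list of 5 numbers: the closure in counts, from 0 (fully open) to 255 (shut), then the shift along the tool's x, y, z in m, then the turn about the tool's x in degrees. A call has 1 to 12 rows; each row is the pose to reach, as a shift and turn from the pose measured when the call began, along the tool's axes at that moment; what a row does not reach only later rows make up. A row lasts 1/12 s, in which the tool goes at most 41.7 mm and 7.16 degrees, less where a joint would pass 70% of its speed; a pose out of reach is approached as far as the arm can. A call with a gripper value outside its range is refused whole. The fingers move at their own pace and stop on an object; "newtons" is the grip in N (left out, the last holds). Time passes only in rows, so rows that repeat a pose let the fingers close. It gives the time, the measured TCP pose, the force and the opening at its end, in the units of the state.
- ctrl.state(): the state, without advancing time (a new reading comes with each control period).
- ctrl.camera(name): name is "side" or "top" or "wrist"; returns (picture, depth): 480x640x3 uint8, blue, green, red; 480x640 float32, m along the optical axis (not along the pixel's ray), 0 where there is no reading.
- ctrl.camera_model(name): a dict with "K" (3x3 intrinsics, pixels), "distortion" ([k1, k2, p1, p2, k3] as OpenCV has them; the pictures are not rectified), "extrinsics" (4x4, takes a point from camera to world coordinates). Camera axes: x right, y down, z forward; pixel columns grow to the right and rows downward; lengths in m; the calibration is good to about 2 mm. A picture is of the moment at which its call begins: read the wrist's pose just before it. camera_model takes no time and is no camera call; for the wrist camera it gives the pose at the moment of the call.
- ctrl.close_job(): hands the job in, once; it reports no verdict.
Trained networks look in the newest picture that a camera, given by its name, has taken for a name from the list of things; names that differ only in an ending like _2 or _b are one class to them, and where a whole thing is asked for, a point or a joint stands for the part that bears it (a point fixed in the world has none). Each returns a list of dicts, best first, with "p" (0 to 1); they miss things now and then, are a little off and sometimes report something else, mostly with a low value. They report only what shows in the picture. A call takes as long as a camera call.
- ctrl.masks_of(camera, target): "pixels" (480x640 bool, what is visible of it) and "rect" ([left, top, width, height] in pixels, round what is visible of it).
- ctrl.place_of(camera, target): "pixel" ([row, column] in pixels: a listed point, or the origin of a listed thing).
The state is a dict: "t": time; "joints": joint angles; "joint_velocities": joint speeds; "tau": joint torques, N m; "ee_pos": TCP position; "ee_rot": TCP orientation; "wrist_force": force on the tool from outside, world axes, zero at the start; "ft_torque": the same for the moment, N m; "grip_width": opening from 0.0 (shut) to 1.0 (fully open).
Only numpy, scipy, OpenCV 4.12 (cv2) and the standard library are available. Lean on these libraries where they do the work, as an engineer would, in place of code of your own. Each camera call takes 0.05 s, during which the arm holds its last target.

### The job

Get the sample changer ready to be moved: push its carousel round slowly and gently until the lug with the hole stands at the home mark, then take the transport pin out of its parking hole and fit it down through the lug into the index block, feeling for the hidden hole with light pressure, until the handle sits fully down on the lug. Do not touch the glass vials, never force the pin, and leave the other things on the bench where they are.

Things in the scene. Friction and masses are not known exactly. Their poses are not given: they have to be found in the camera images.
- changer: Sample changer, a bench instrument that cannot move: housing 385 x 350 mm, flat grey deck 70 mm above the bench. Origin on the bench under the carousel's axis; x points to the rear, where a 315 mm tall tower stands (154 mm behind the axis; its blue arm reaches to 80 mm behind the axis, 190 mm up); z up. Home mark at the front (-x); parking hole in the front corner on the -y side.
- carousel: Carousel, a light-grey plastic wheel (about 0.45 kg) that turns freely both ways without end about an upright axis (drag about 0.12 N m; stays where left). Origin on the bench on that axis, z up; its -x axis points at the lug. Hub radius 28 mm, top 136 mm above the bench; flat rim from radius 94 to 132 mm, 100 to 112 mm above the bench.
- axis_top (a point): Point on the carousel's axis, level with the tops of its four spokes (118 mm above the bench; axes as the changer's). Spokes: 12 mm wide, 94 to 118 mm above the bench, at 45, 135, 225, 315 degrees from the carousel's x axis. The windows between hub, spokes and rim are open down to the deck: shut fingers can go in at about 61 mm radius and push a spoke sideways.
- lug_hole (a point): The lug is the one flat tab, 36 mm wide and 12 mm thick, that sticks out of the rim to radius 169 mm. This point is the centre of its hole (14 mm wide, right through, chamfered) at the lug's top face, 112 mm above the bench and 148 mm from the axis; axes as the carousel's.
- home_mark (a point): Where the lug's hole stands at home, over a short black line at the deck's front edge: 112 mm above the bench, 148 mm in front of the axis, axes as the changer's. Below is the fixed steel index block, 40 x 50 mm, top 98 mm above the bench, 2 mm under the lug. Its hole (13.5 mm, down to the deck) is at the same radius but up to 7 mm to either side along the rim: find it by feel.
- vials: Seven capped glass vials, 23 mm in diameter, held fast in the rim at 112 mm radius, every 45 degrees except at the lug; tops 152 mm above the bench. They turn with the carousel and have its origin and axes.
- pin_handle (a point): Centre of the transport pin's handle: black, round, 21 mm in diameter, 48 mm tall (this point is half-way up). Below it is a steel shank 12 mm in diameter, 38 mm long, its end barely chamfered. 70 g; stands upright in the parking hole. Parked or fully home, the handle's underside is 112 mm above the bench. z points up along the pin.
- pin_tip (a point): The lower end of the pin's shank, 62 mm below the handle's centre along the pin.
- parking_hole (a point): Mouth of the parking hole, the top centre of a 36 mm square aluminium block on the deck, 112 mm above the bench; 13.5 mm wide, 42 mm deep.
- microscope: Bystander: a school microscope, about 200 x 170 mm and 420 mm tall. Origin under its base.
- dishes: Bystander: three stacked clear dishes, 90 mm wide, 45 mm high. Origin under the stack.
- slide_box: Bystander: a shut wooden slide box, 100 x 210 x 34 mm. Origin under its centre.
- beaker: Bystander: an empty glass beaker, 70 mm wide, 95 mm high. Origin under its centre.

How it is judged:
By the outcome, as a careful person would: the job done as asked, in the order asked, and still so for the second after the job is handed in, with the robot touching nothing.
It also fails if it takes over 72 s, if anything falls off the work surface, if the arm or the gripper's body presses on something with over 40 N, if the wrist force passes 120 N, or if a joint passes its speed limit or range.

## Working session

There is one attempt and no reset: what is moved stays moved. The work goes in short steps, Python scripts to look and compute and a tool call to move; the robot and the scene stay as the last step left them, time stands still between calls to the robot, and variables do not carry over. Pictures are saved under pics/ and viewed, and the job is handed in when it is done.

Besides the shell and the picture viewer there is one more tool, called after "Request:" in YAML: its name, and indented under it one key for each argument. carry_out: Moves the arm, as the interface text tells. Its arguments: {"type":"object","properties":{"commands":{"type":"array","items":{"type":"array","items":{"type":"number"}}},"newtons":{"type":"number"}},"required":["commands"]}

```bash
ls; mkdir -p pics; cat > h.py <<'E'
import numpy as np, cv2, json
from scipy.spatial.transform import Rotation as R
from workcell import ctrl
def snap(n,f):
    m=ctrl.camera_model(n); p,d=ctrl.camera(n); cv2.imwrite('pics/'+f+'.png',p); np.savez('pics/'+f+'.npz',d=d,**{k:np.array(v) for k,v in m.items()}); return p,d,m
def ray(m,rc):
    K=np.array(m['K']);D=np.array(m['distortion'],float);T=np.array(m['extrinsics'])
    u=cv2.undistortPoints(np.array([[[rc[1],rc[0]]]],float),K,D)[0,0]
    return T[:3,3],T[:3,:3]@np.array([u[0],u[1],1])
def atz(m,rc,z):
    o,v=ray(m,rc); return o+v*(z-o[2])/v[2]
def atd(m,rc,d):
    o,v=ray(m,rc); return o+v*d
def proj(m,P):
    T=np.linalg.inv(np.array(m['extrinsics'])); P=np.atleast_2d(P)
    r,_=cv2.Rodrigues(T[:3,:3]); q,_=cv2.projectPoints(P.astype(float),r,T[:3,3],np.array(m['K']),np.array(m['distortion'],float)); return q[:,0]
def st():
    s=ctrl.state(); print('t',s['t'],'pos',np.round(s['ee_pos'],4),'rot',np.round(s['ee_rot'],3),'F',np.round(s['wrist_force'],2),'g',s['grip_width']); print(np.round(R.from_rotvec(s['ee_rot']).as_matrix(),3)); return s
E
python3 - <<'E'
from h import *
s=st()
for c in ['top','side']:
    p,d,m=snap(c,c+'0'); print(c,np.round(m['extrinsics'],3).tolist())
    for n,z in [('axis_top',.118),('lug_hole',.112),('home_mark',.112),('pin_handle',.136),('parking_hole',.112),('changer',0),('carousel',0)]:
        for r in ctrl.place_of(c,n)[:2]:
            print(c,n,round(r['p'],2),np.round(r['pixel'],1),np.round(atz(m,r['pixel'],z),4))
E
```

```text
pics
t 0.0 pos [0.1993 0.5919 0.2139] rot [-0.967  1.347  0.966] F [ 0.76 -0.01 -0.12] g 1.0007720536515554
[[-0.    -0.948  0.319]
 [-0.001  0.319  0.948]
 [-1.    -0.    -0.001]]
top [[-0.015, -0.97, 0.244, 0.199], [-1.0, 0.015, -0.0, 0.006], [-0.004, -0.244, -0.97, 1.311], [0.0, 0.0, 0.0, 1.0]]
top axis_top 0.92 [189.5 283.5] [0.6268 0.1183 0.118 ]
top axis_top 0.18 [208.1 340.2] [ 0.5763 -0.0217  0.118 ]
top lug_hole 0.94 [213.3 338.9] [ 0.5648 -0.0184  0.112 ]
top home_mark 0.89 [250.7 278.1] [0.4724 0.1308 0.112 ]
top pin_handle 0.67 [249.3 338. ] [ 0.4682 -0.014   0.136 ]
top parking_hole 0.75 [244.7 336.4] [ 0.4852 -0.0108  0.112 ]
top parking_hole 0.32 [252.3 275.8] [0.4685 0.1363 0.112 ]
top changer 0.86 [207.9 284.6] [0.6164 0.1261 0.    ]
top changer 0.75 [212.5 337.7] [ 0.6012 -0.0174  0.    ]
top carousel 0.88 [206.9 286.8] [0.6192 0.1201 0.    ]
side [[0.947, -0.177, 0.27, 0.096], [-0.322, -0.486, 0.812, -1.121], [-0.012, -0.856, -0.517, 0.811], [0.0, 0.0, 0.0, 1.0]]
side axis_top 0.8 [204.5 360.1] [0.6297 0.1329 0.118 ]
side lug_hole 0.81 [235.8 361.1] [ 0.5717 -0.0148  0.112 ]
side lug_hole 0.16 [235.5 322.9] [0.4833 0.0189 0.112 ]
side home_mark 0.8 [219.1 306.7] [0.4715 0.114  0.112 ]
side home_mark 0.54 [414.  436.4] [ 0.4681 -0.591   0.112 ]
side pin_handle 0.68 [238.1 323.5] [ 0.4674 -0.0324  0.136 ]
side parking_hole 0.7 [245.6 323.8] [ 0.4696 -0.0276  0.112 ]
side changer 0.88 [244.2 356.2] [0.6172 0.1238 0.    ]
side carousel 0.21 [207.3 235.7] [0.3438 0.465  0.    ]
```

```bash
python3 - <<'E'
import cv2
p=cv2.imread('pics/top0.png');cv2.imwrite('pics/top0c.png',cv2.resize(p[100:340,180:460],None,fx=2.5,fy=2.5,interpolation=3))
p=cv2.imread('pics/side0.png');cv2.imwrite('pics/side0c.png',cv2.resize(p[80:320,220:500],None,fx=2.5,fy=2.5,interpolation=3))
E
```

```text
(no output)
```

View pics/top0c.png

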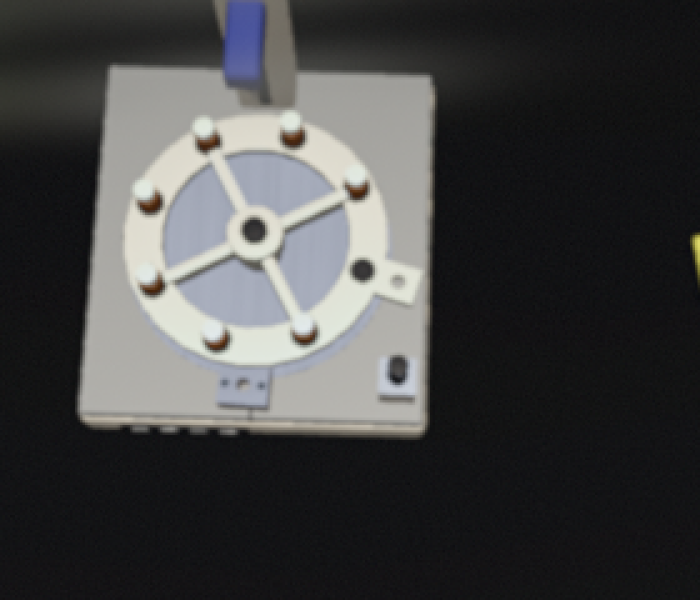

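View pics/side0c.png

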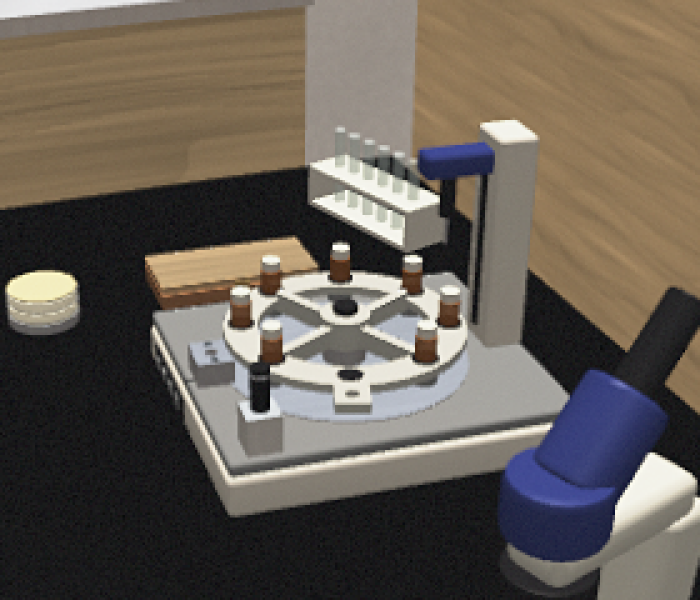

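View pics/top0.png

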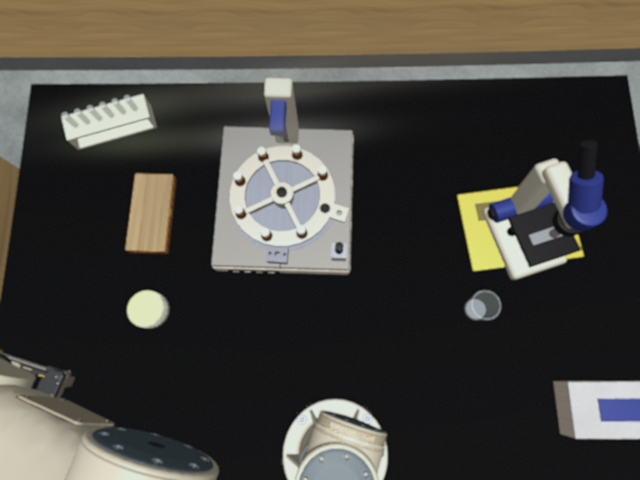

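The pictures show the changer ahead of the robot (top image, columns 215–355, rows 125–272). The lug is on the right at about (340, 213), the pin at (339, 248) and the uncovered index block at (277, 254). Next I look from closer with the wrist camera.

```bash
python3 - <<'E'
from h import *
s=ctrl.state(); m=ctrl.camera_model('wrist')
T=np.eye(4);T[:3,:3]=R.from_rotvec(s['ee_rot']).as_matrix();T[:3,3]=s['ee_pos']
print(np.round(np.linalg.inv(T)@np.array(m['extrinsics']),3)); print(m['K'],m['distortion'])
# goal above front of changer
Rm=T[:3,:3]
for g in ([.46,.06,.36],[.52,.09,.40]): print(np.round(Rm.T@(np.array(g)-s['ee_pos']),3))
E
```

```text
[[-0.001 -0.24   0.971 -0.17 ]
 [ 0.001 -0.971 -0.24   0.067]
 [ 1.     0.001  0.001  0.001]
 [ 0.     0.     0.     1.   ]]
[[354.61816031   0.         321.19559398]
 [  0.         354.61816031 239.22860405]
 [  0.           0.           1.        ]] [-0.04271702  0.          0.          0.          0.        ]
[-0.145 -0.417 -0.421]
[-0.185 -0.464 -0.374]
```

Request:
carry_out:
  commands:
    - [0,-0.086,-0.376,-0.424,-18.6]
    - [0,-0.086,-0.376,-0.424,-18.6]
    - [0,-0.086,-0.376,-0.424,-18.6]
    - [0,-0.086,-0.376,-0.424,-18.6]
    - [0,-0.086,-0.376,-0.424,-18.6]
    - [0,-0.086,-0.376,-0.424,-18.6]
    - [0,-0.086,-0.376,-0.424,-18.6]
    - [0,-0.086,-0.376,-0.424,-18.6]
    - [0,-0.086,-0.376,-0.424,-18.6]
    - [0,-0.086,-0.376,-0.424,-18.6]
    - [0,-0.086,-0.376,-0.424,-18.6]
    - [0,-0.086,-0.376,-0.424,-18.6]

```text
t: 1.8
ee_pos: [0.3926, 0.1352, 0.2903]
ee_rot: [-1.209, 1.208, 1.209]
wrist_force: [0.9, 0.9, -0.8]
grip_width: 1.002
```

```bash
python3 - <<'E'
from h import *
st()
E
```

```text
t 1.8 pos [0.3926 0.1352 0.2903] rot [-1.209  1.208  1.209] F [ 0.9   0.94 -0.76] g 1.0015479621288947
[[ 0.001 -1.    -0.   ]
 [ 0.    -0.     1.   ]
 [-1.    -0.001  0.   ]]
```

Request:
carry_out:
  commands:
    - [0,-0.01,-0.027,-0.065,0]
    - [0,-0.01,-0.027,-0.065,0]
    - [0,-0.01,-0.027,-0.065,0]
    - [0,-0.01,-0.027,-0.065,0]

```text
t: 2.13
ee_pos: [0.42, 0.069, 0.3006]
ee_rot: [-1.207, 1.209, 1.206]
wrist_force: [0.1, 0.2, -0.4]
grip_width: 0.999
```

```bash
python3 - <<'E'
from h import *
st()
c='wrist';p,d,m=snap(c,c+'1')
for n,z in [('axis_top',.118),('lug_hole',.112),('home_mark',.112),('pin_handle',.136),('parking_hole',.112)]:
        for r in ctrl.place_of(c,n)[:2]:
            q=np.round(r['pixel']).astype(int); print(c,n,round(r['p'],2),np.round(r['pixel'],1),np.round(atz(m,r['pixel'],z),4), np.round(atd(m,r['pixel'],d[q[0],q[1]]),4))
E
```

```text
t 2.1333 pos [0.42   0.069  0.3006] rot [-1.207  1.209  1.206] F [ 0.06  0.17 -0.35] g 0.9993071460536378
[[ 0.002 -1.     0.004]
 [ 0.001  0.004  1.   ]
 [-1.    -0.002  0.001]]
wrist axis_top 0.92 [386.6 366.2] [0.616  0.1216 0.118 ] [0.6051 0.1195 0.1326]
wrist lug_hole 0.74 [348.1 243.8] [ 0.5693 -0.018   0.112 ] [0.3934 0.0534 0.4032]
wrist home_mark 0.6 [261.6 375.9] [0.4668 0.128  0.112 ] [0.476  0.1328 0.083 ]
wrist pin_handle 0.84 [272.9 240.5] [ 0.4706 -0.0105  0.136 ] [ 0.4668 -0.0079  0.1468]
wrist parking_hole 0.91 [267.6 240.1] [ 0.4731 -0.0163  0.112 ] [ 0.4642 -0.01    0.1384]
```

View pics/wrist1.png

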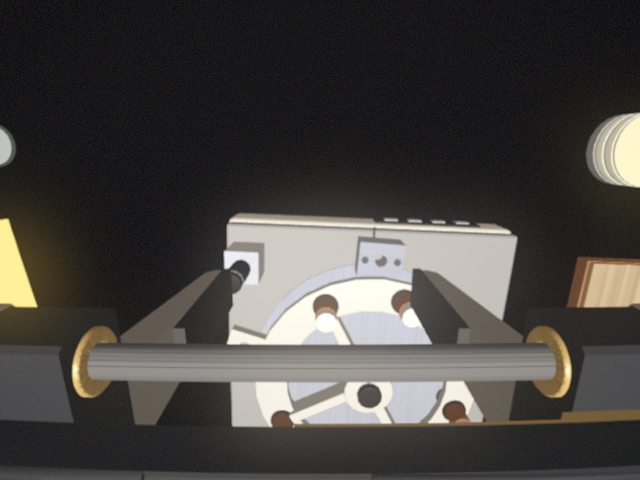

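```bash
python3 - <<'E'
import cv2
p=cv2.imread('pics/wrist1.png');cv2.imwrite('pics/wrist1c.png',cv2.resize(p[205:305,340:440],None,fx=6,fy=6,interpolation=cv2.INTER_CUBIC))
cv2.imwrite('pics/wrist1d.png',cv2.resize(p[205:305,210:310],None,fx=6,fy=6,interpolation=cv2.INTER_CUBIC))
E
```

```text
(no output)
```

View pics/wrist1c.png

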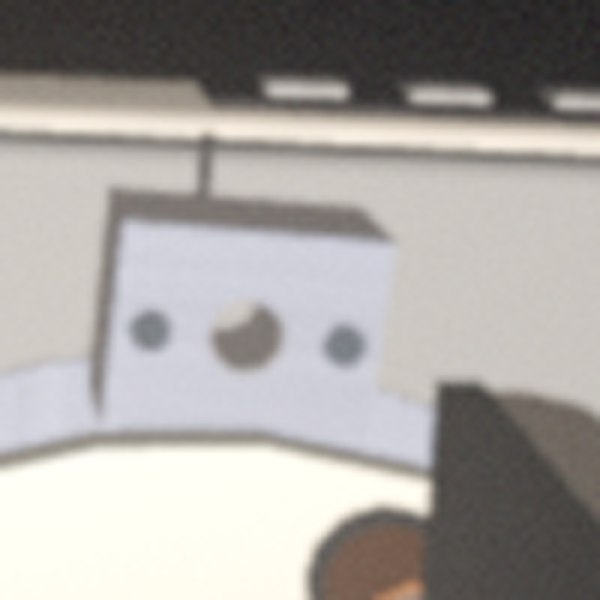

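View pics/wrist1d.png

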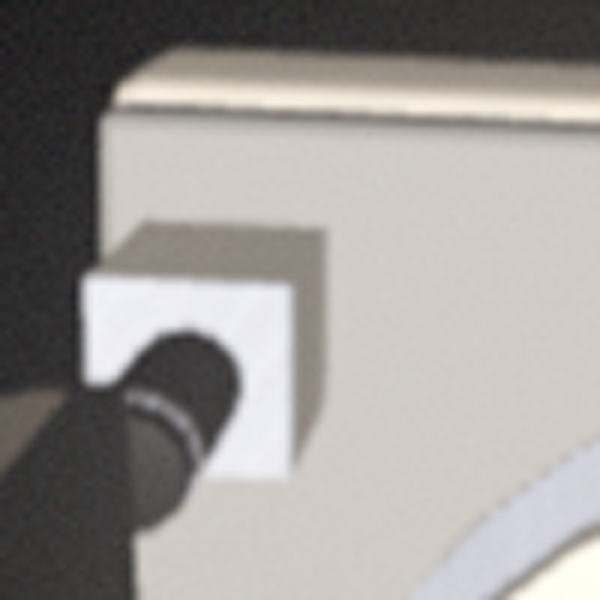

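```bash
python3 - <<'E'
from h import *
f=np.load('pics/wrist1.npz');m={k:f[k] for k in('K','distortion','extrinsics')}; d=f['d']
def z6(x,y,ox): return (205+(y+.5)/6-.5, ox+(x+.5)/6-.5)
for nm,x,y,ox,z in [('hole',247,335,340,.098),('s1',150,330,340,.098),('s2',345,346,340,.098),('line',205,165,340,.07),('line back',203,193,340,.07),('line front',208,135,340,.07),
  ('edge1',5,133,340,.07),('edge2',598,157,340,.07),('edgeL',110,117,210,.07),('pkTL',83,272,210,.112),('pkTR',293,284,210,.112),('pkBR',290,478,210,.112),('pintopish',145,480,210,.160),('blkTL',122,218,340,.098),('blkTR',393,242,340,.098),('blkBL',100,432,340,.098)]:
    rc=z6(x,y,ox); i,j=int(round(rc[0])),int(round(rc[1])); print(nm,np.round(rc,1),np.round(atz(m,rc,z),4),'depth',np.round(atd(m,rc,d[i,j]),4))
E
```

```text
hole [260.4 380.8] [0.4699 0.1356 0.098 ] depth [0.4764 0.1393 0.0772]
s1 [259.6 364.6] [0.4689 0.1178 0.098 ] depth [0.4686 0.1177 0.0989]
s2 [262.2 397.1] [0.4721 0.1538 0.098 ] depth [0.4715 0.1534 0.0998]
line [232.1 373.8] [0.4443 0.1311 0.07  ] depth [0.4445 0.1312 0.0693]
line back [236.8 373.4] [0.4499 0.1309 0.07  ] depth [0.4494 0.1306 0.0719]
line front [227.1 374.2] [0.4384 0.1315 0.07  ] depth [0.4382 0.1314 0.0708]
edge1 [226.8 340.4] [0.4379 0.0924 0.07  ] depth [0.4396 0.0928 0.0622]
edge2 [230.8 439.2] [0.4429 0.2075 0.07  ] depth [0.4445 0.2099 0.063 ]
edgeL [224.1 227.9] [ 0.4344 -0.0375  0.07  ] depth [ 0.435  -0.0384  0.0667]
pkTL [249.9 223.4] [ 0.4535 -0.0328  0.112 ] depth [ 4.849e-01 -6.480e-02  3.000e-04]
pkTR [251.9 258.4] [0.4558 0.004  0.112 ] depth [0.4565 0.0036 0.1096]
pkBR [284.2 257.9] [0.492  0.0018 0.112 ] depth [0.4921 0.0018 0.1119]
pintopish [284.6 233.8] [ 0.4737 -0.0118  0.16  ] depth [ 0.4734 -0.0115  0.1608]
blkTL [240.9 359.9] [0.4477 0.1121 0.098 ] depth [0.4489 0.1127 0.0932]
blkTR [244.9 405.1] [0.4523 0.1615 0.098 ] depth [0.46   0.1686 0.0694]
blkBL [276.6 356.2] [0.4886 0.109  0.098 ] depth [0.4869 0.1085 0.1027]
```

The index block's hole shows at (381, 260) in the wrist picture, about 3–4 mm left of the black line in y, and the pin stands at (240, 273). One higher look over the carousel will fix the axis and the lug.

Request:
carry_out:
  commands:
    - [0,-0.04,-0.04,0.01,0]
    - [0,-0.08,-0.08,0.02,0]
    - [0,-0.12,-0.12,0.03,0]
    - [0,-0.12,-0.16,0.03,0]
    - [0,-0.12,-0.19,0.03,0]
    - [0,-0.12,-0.19,0.03,0]
    - [0,-0.12,-0.19,0.03,0]
    - [0,-0.12,-0.19,0.03,0]

```text
t: 3.1
ee_pos: [0.6093, 0.1027, 0.4192]
ee_rot: [-1.211, 1.208, 1.213]
wrist_force: [-0.2, 0.1, -0.1]
grip_width: 0.997
```

```bash
python3 - <<'E'
from h import *
st()
c='wrist';p,d,m=snap(c,c+'2')
for n,z in [('axis_top',.118),('lug_hole',.112),('home_mark',.112),('pin_handle',.136),('parking_hole',.112)]:
        for r in ctrl.place_of(c,n)[:2]:
            q=np.round(r['pixel']).astype(int); print(c,n,round(r['p'],2),np.round(r['pixel'],1),np.round(atz(m,r['pixel'],z),4), np.round(atd(m,r['pixel'],d[q[0],q[1]]),4))
E
```

```text
t 3.1 pos [0.6093 0.1027 0.4192] rot [-1.211  1.208  1.213] F [-0.17  0.06 -0.1 ] g 0.9965513490420886
[[-0.001 -1.    -0.003]
 [ 0.    -0.003  1.   ]
 [-1.     0.001  0.   ]]
wrist axis_top 0.77 [207.1 333.7] [0.6144 0.1207 0.118 ] [0.6119 0.1201 0.1345]
wrist lug_hole 0.84 [173.3 233.2] [ 0.5704 -0.0133  0.112 ] [ 0.5729 -0.0236  0.0699]
wrist lug_hole 0.25 [198.8 330.9] [0.604 0.117 0.112] [0.6022 0.1166 0.1263]
wrist home_mark 0.68 [ 93.5 339. ] [0.47   0.1258 0.112 ] [0.4677 0.1265 0.0973]
wrist pin_handle 0.56 [ 91.6 226.8] [ 0.4716 -0.0105  0.136 ] [ 0.4746 -0.0057  0.1551]
wrist parking_hole 0.8 [ 96.4 229.2] [ 0.4736 -0.0137  0.112 ] [ 0.4784 -0.0056  0.1451]
wrist parking_hole 0.41 [16.9 24. ] [ 0.3743 -0.2705  0.112 ] [ 0.3451 -0.3353  0.0293]
```

View pics/wrist2.png

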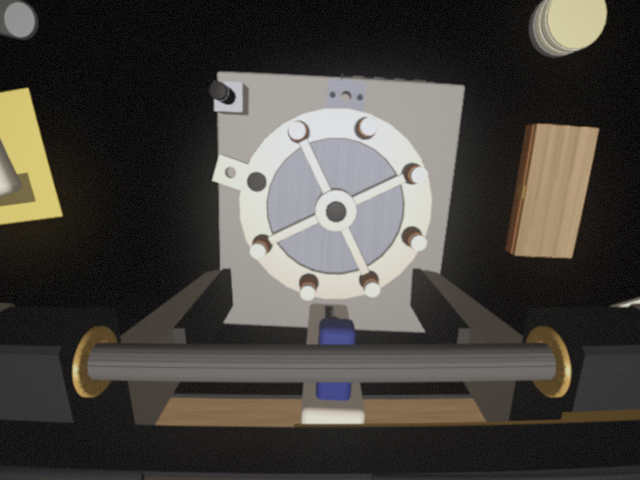

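Wrist picture 2 shows the whole carousel: hub at (336, 211), lug hole at (230, 172), block hole at (346, 97), and the pin at (222, 92). I'll fit the axis from the depth.

```bash
cat > fit.py <<'E'
from h import *
from scipy.optimize import least_squares
def cloud(f):
    f=np.load('pics/'+f+'.npz'); d=f['d']; m={k:f[k] for k in('K','distortion','extrinsics')}
    g=np.mgrid[0:480,0:640]; u=cv2.undistortPoints(np.stack([g[1].ravel(),g[0].ravel()],-1)[:,None].astype(float),m['K'],m['distortion'])[:,0]
    c=np.c_[u,np.ones(len(u))]*d.ravel()[:,None]; T=m['extrinsics']
    return (c@T[:3,:3].T+T[:3,3]).reshape(480,640,3),d,m
def axisfit(P,c0,zlo=.105,zhi=.119,skip=None):
    M=(P[...,2]>zlo)&(P[...,2]<zhi)
    Q=P[M]; r=np.hypot(Q[:,0]-c0[0],Q[:,1]-c0[1]); Q=Q[(r<.145)&(r>.08)]
    # soft-annulus fit: centre such that angular-binned mid radii agree
    c=np.array(c0[:2])
    for _ in range(6):
        a=np.arctan2(Q[:,1]-c[1],Q[:,0]-c[0]); r=np.hypot(Q[:,0]-c[0],Q[:,1]-c[1])
        E=[]
        for k in np.arange(-180,180,3):
            s=(np.abs(np.degrees(a)-k-1.5)<1.5)
            if s.sum()>15:
                ro=np.sort(r[s])[-3]; E.append((np.radians(k+1.5),ro))
        E=np.array(E); X=c+np.c_[np.cos(E[:,0]),np.sin(E[:,0])]*E[:,1:]
        fit=least_squares(lambda p:np.hypot(X[:,0]-p[0],X[:,1]-p[1])-p[2],[*c,.132],loss='soft_l1',f_scale=.001)
        c=fit.x[:2]
    return fit.x,len(E)
E
python3 - <<'E'
from fit import *
P,d,m=cloud('wrist2'); print(axisfit(P,[.615,.121]))
p=cv2.imread('pics/wrist2.png')
cv2.imwrite('pics/w2c.png',cv2.resize(p[70:330,200:450],None,fx=2.3,fy=2.3,interpolation=2))
# hub bore and hub, lug hole, block hole by hand
print('bore',atz(m,(211,336),.136),'lug',atz(m,(172,230),.112),'blk hole',atz(m,(97,346),.098))
print(P[211,336],P[205,318])
# deck/block planes: lug flat orientation
cv2.imwrite('pics/w2l.png',cv2.resize(p[140:220,200:280],None,fx=7,fy=7,interpolation=2))
cv2.imwrite('pics/w2b.png',cv2.resize(p[65:125,300:390],None,fx=7,fy=7,interpolation=2))
cv2.imwrite('pics/w2p.png',cv2.resize(p[65:125,190:280],None,fx=7,fy=7,interpolation=2))
E
```

```text
(array([0.61744058, 0.1225508 , 0.13022531]), 120)
bore [0.61669514 0.12306043 0.136     ] lug [ 0.56874393 -0.01749076  0.112     ] blk hole [0.47212041 0.1357111  0.098     ]
[0.61682293 0.12309469 0.13521879] [0.61048267 0.09972063 0.12591517]
```

View pics/w2l.png

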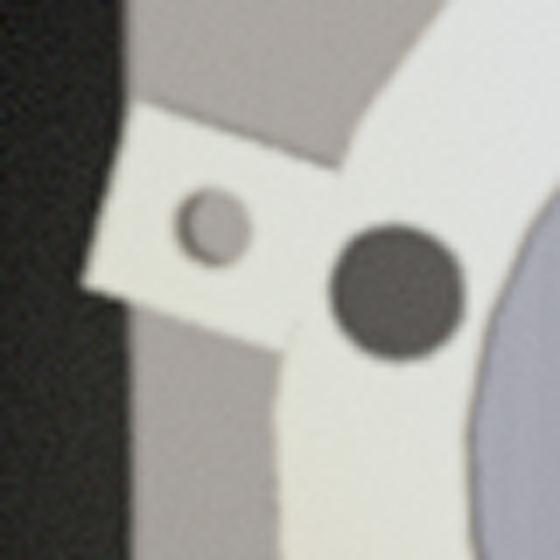

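View pics/w2b.png

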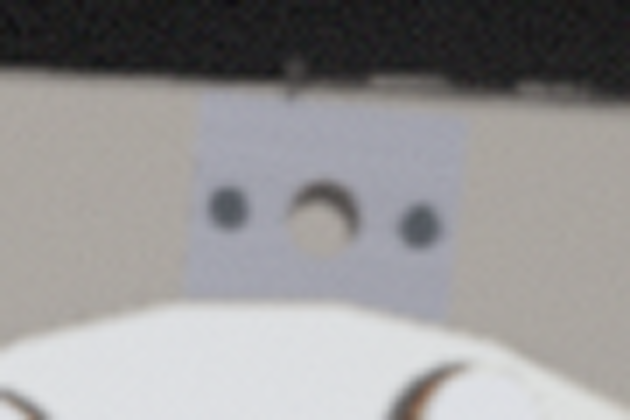

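View pics/w2p.png

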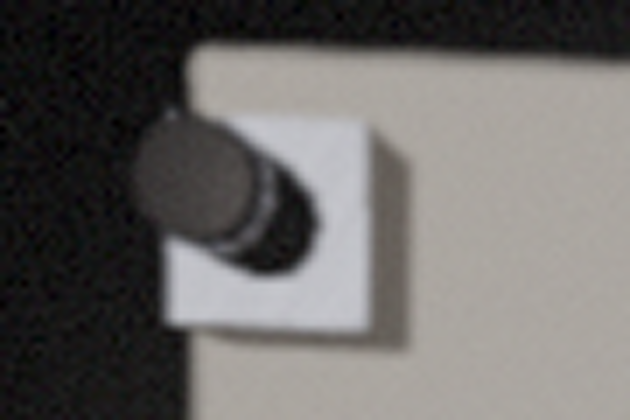

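Request:
carry_out:
  commands:
    - [255,0.02,0.032,-0.033,7]
    - [255,0.05,0.032,-0.033,14]
    - [255,0.08,0.032,-0.033,21]
    - [255,0.11,0.032,-0.033,28]
    - [255,0.14,0.032,-0.033,35]
    - [255,0.165,0.032,-0.033,42]
    - [255,0.19,0.032,-0.033,49]
    - [255,0.21,0.032,-0.033,56]
    - [255,0.225,0.032,-0.033,62]
    - [255,0.234,0.032,-0.033,64.1]
    - [255,0.234,0.032,-0.033,64.1]
    - [255,0.234,0.032,-0.033,64.1]
  newtons: 10

```text
t: 4.4
ee_pos: [0.5758, 0.0688, 0.1867]
ee_rot: [-0.357, 1.541, 0.358]
wrist_force: [-0.4, 0.7, -0.1]
grip_width: 0.154
```

```bash
python3 - <<'E'
from h import *
st()
snap('wrist','w3');snap('side','s3')
p=cv2.imread('pics/s3.png');cv2.imwrite('pics/s3c.png',cv2.resize(p[80:320,220:500],None,fx=2.5,fy=2.5,interpolation=3))
E
```

```text
t 4.4 pos [0.5758 0.0688 0.1867] rot [-0.357  1.541  0.358] F [-0.45  0.68 -0.1 ] g 0.15402297518127184
[[ 0.    -0.441  0.898]
 [ 0.001  0.898  0.441]
 [-1.     0.     0.001]]
```

View pics/w3.png

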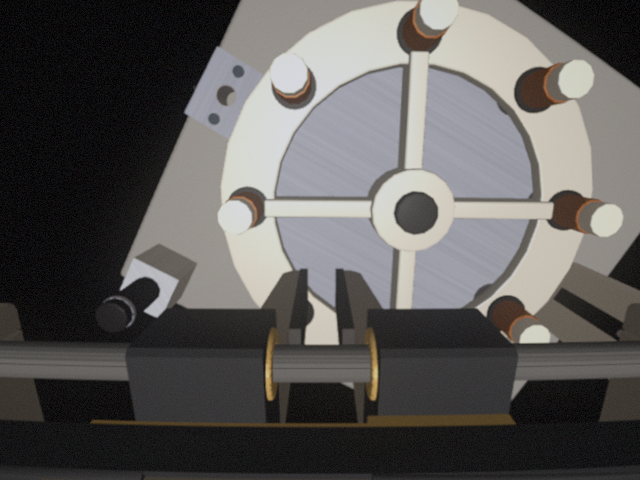

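View pics/s3c.png

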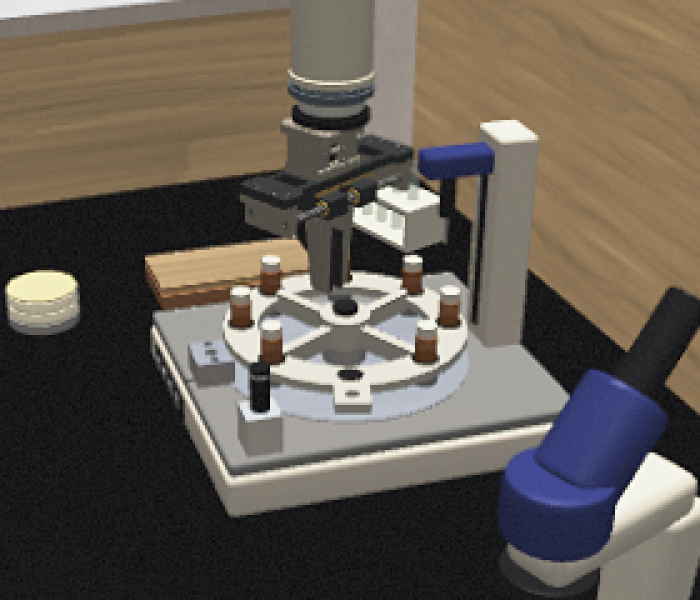

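Request:
carry_out:
  commands:
    - [255,0.01,0,0.002,0]
    - [255,0.02,0,0.002,0]
    - [255,0.02,0,0.002,0]
    - [255,0.03,0,0.002,0]
    - [255,0.05,0,0.002,0]
    - [255,0.07,0,0.002,0]
    - [255,0.085,0,0.002,0]
    - [255,0.085,0,0.002,0]

```text
t: 5.17
ee_pos: [0.5764, 0.0696, 0.0992]
ee_rot: [-0.357, 1.544, 0.358]
wrist_force: [-0.7, -1.0, -0.4]
grip_width: -0.0
```

```bash
python3 - <<'E'
from h import *
s=st(); C=np.array([.6172,.1229]); Rm=R.from_rotvec(s['ee_rot']).as_matrix(); a0=np.degrees(np.arctan2(Rm[1,2],Rm[0,2]))+180
print('jaw',a0, s['joints'])
u=lambda a:np.array([np.cos(np.radians(a)),np.sin(np.radians(a))])
for phi,t in [(205.9,.022),(205.9,.017),(205.9,.016)]+[(205.9-k,.016) for k in (10,20,30,36,40,45,50,55,60,65,70,73,76)]:
    p=C+.059*u(phi)+t*u(phi+90)-s['ee_pos'][:2]; v=Rm.T@np.array([*p,0]); print(phi,t,np.round(v,4),round(a0-phi,2))
E
```

```text
t 5.1667 pos [0.5764 0.0696 0.0992] rot [-0.357  1.544  0.358] F [-0.73 -0.95 -0.43] g -0.0001850640254991625
[[-0.003 -0.441  0.898]
 [ 0.     0.898  0.441]
 [-1.     0.001 -0.002]]
jaw 206.13762170719804 [ 1.17226535e-01  4.20203267e-01  1.82428209e+00  6.26060603e-04
  8.99899255e-01 -3.39349205e-01]
205.9 0.022 [0.     0.0081 0.001 ] 0.24
205.9 0.017 [0.     0.0131 0.0011] 0.24
205.9 0.016 [0.     0.0141 0.0011] 0.24
195.9 0.016 [ 0.      0.0246 -0.0008] 10.24
185.9 0.016 [ 0.0001  0.0353 -0.0008] 20.24
175.9 0.016 [0.0001 0.0458 0.0011] 30.24
169.9 0.016 [0.0001 0.0519 0.0031] 36.24
165.9 0.016 [0.0001 0.0558 0.0048] 40.24
160.9 0.016 [0.0001 0.0605 0.0072] 45.24
155.9 0.016 [0.0001 0.065  0.0101] 50.24
150.9 0.016 [0.0001 0.0692 0.0134] 55.24
145.9 0.016 [0.0001 0.0732 0.017 ] 60.24
140.9 0.016 [0.0001 0.0768 0.0209] 65.24
135.9 0.016 [0.     0.08   0.0251] 70.24
132.9 0.016 [0.     0.0818 0.0278] 73.24
129.9 0.016 [0.     0.0834 0.0306] 76.24
```

Request:
carry_out:
  commands:
    - [255,0,0.004,0.001,0]
    - [255,0,0.008,0.001,0]
    - [255,0,0.011,0.001,0]
    - [255,0,0.013,0.001,0.2]
    - [255,0,0.0141,0.001,0.2]
    - [255,0,0.0148,0.001,1]
    - [255,0,0.016,0.0007,2]
    - [255,0,0.0172,0.0004,3.2]
    - [255,0,0.0185,0.0001,4.5]
    - [255,0,0.0198,-0.0001,5.7]
    - [255,0,0.0211,-0.0003,7]
    - [255,0,0.0224,-0.0005,8.2]

```text
t: 6.17
ee_pos: [0.5662, 0.0896, 0.0993]
ee_rot: [-0.244, 1.559, 0.244]
wrist_force: [1.6, -1.0, 0.6]
grip_width: 0.007
```

```bash
cat > arc.py <<'E'
from h import *
import sys
C=np.array([.6172,.1229])
u=lambda a:np.array([np.cos(np.radians(a)),np.sin(np.radians(a))])
def go(phis,t=.016):
    s=st(); Rm=R.from_rotvec(s['ee_rot']).as_matrix(); a0=np.degrees(np.arctan2(Rm[1,2],Rm[0,2]))+180
    w=np.array(s['ee_pos'][:2])-C; print('jaw',a0,'along',w@u(a0),'tang',w@u(a0+90))
    for phi in phis:
        p=C+.059*u(phi)+t*u(phi+90)-s['ee_pos'][:2]; v=Rm.T@np.array([*p,0]); print(round(phi,2),np.round(v,4),round(a0-phi,2))
E
python3 - <<'E'
from arc import *
go([196.5,195,193,191,189,187,185,183,181,179,177])
snap('top','t4'); p=cv2.imread('pics/t4.png');cv2.imwrite('pics/t4c.png',cv2.resize(p[100:300,200:380],None,fx=3,fy=3,interpolation=3))
E
```

```text
t 6.1667 pos [0.5662 0.0896 0.0993] rot [-0.244  1.559  0.244] F [ 1.61 -1.    0.6 ] g 0.007206231733289659
[[-0.002 -0.306  0.952]
 [ 0.     0.952  0.306]
 [-1.     0.001 -0.002]]
jaw 197.8055150000537 along 0.05877070458078141 tang 0.016116984160826523
196.5 [ 0.      0.0015 -0.0006] 1.31
195 [ 0.      0.003  -0.0009] 2.81
193 [ 0.      0.0051 -0.0014] 4.81
191 [ 0.      0.0072 -0.0017] 6.81
189 [ 0.      0.0093 -0.002 ] 8.81
187 [ 0.      0.0115 -0.0022] 10.81
185 [ 0.      0.0136 -0.0023] 12.81
183 [ 0.      0.0157 -0.0024] 14.81
181 [ 0.      0.0179 -0.0023] 16.81
179 [ 0.      0.02   -0.0022] 18.81
177 [ 0.      0.0221 -0.0021] 20.81
```

View pics/t4c.png

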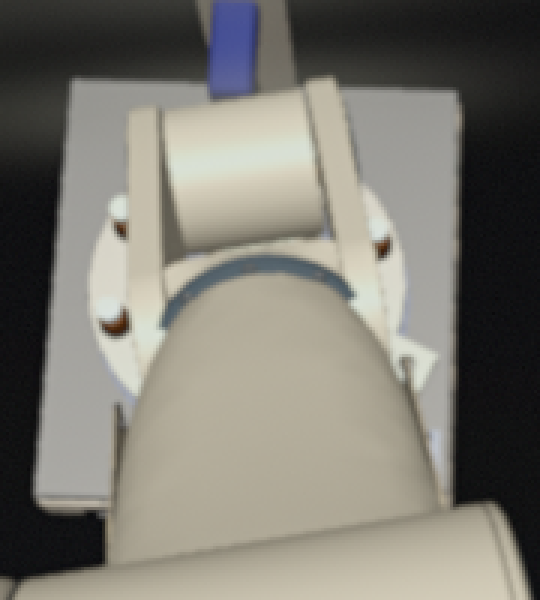

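Request:
carry_out:
  commands:
    - [255,0,0.0015,-0.0006,1.4]
    - [255,0,0.003,-0.0009,2.8]
    - [255,0,0.0046,-0.0012,4.3]
    - [255,0,0.0062,-0.0015,5.8]
    - [255,0,0.0078,-0.0018,7.3]
    - [255,0,0.0093,-0.002,8.8]
    - [255,0,0.0109,-0.0021,10.3]
    - [255,0,0.0125,-0.0022,11.8]
    - [255,0,0.0141,-0.0023,13.3]
    - [255,0,0.0157,-0.0024,14.8]
    - [255,0,0.0173,-0.0023,16.3]
    - [255,0,0.0189,-0.0022,17.8]

```text
t: 7.22
ee_pos: [0.5578, 0.1071, 0.099]
ee_rot: [0.002, 1.574, -0.002]
wrist_force: [1.3, -2.8, 1.6]
grip_width: 0.005
```

```bash
python3 - <<'E'
from arc import *
go([180-1.5*k for k in range(0,13)])
E
```

```text
t 7.2167 pos [0.5578 0.1071 0.099 ] rot [ 0.002  1.574 -0.002] F [ 1.26 -2.75  1.55] g 0.005343335818864289
[[-0.003  0.003  1.   ]
 [ 0.     1.    -0.003]
 [-1.     0.    -0.003]]
jaw 179.84055462865908 along 0.059378189993734405 tang 0.01596326138338604
180.0 [-0.     -0.0002  0.0004] -0.16
178.5 [0.     0.0013 0.    ] 1.34
177.0 [ 0.      0.0029 -0.0003] 2.84
175.5 [ 0.      0.0045 -0.0007] 4.34
174.0 [ 0.      0.0061 -0.0009] 5.84
172.5 [ 0.      0.0076 -0.0012] 7.34
171.0 [ 0.      0.0092 -0.0014] 8.84
169.5 [ 0.      0.0108 -0.0015] 10.34
168.0 [ 0.      0.0124 -0.0016] 11.84
166.5 [ 0.      0.014  -0.0017] 13.34
165.0 [ 0.      0.0156 -0.0018] 14.84
163.5 [ 0.      0.0172 -0.0017] 16.34
162.0 [ 0.      0.0188 -0.0017] 17.84
```

Request:
carry_out:
  commands:
    - [255,0,0.0015,-0.0001,1.4]
    - [255,0,0.003,-0.0003,2.8]
    - [255,0,0.0045,-0.0007,4.3]
    - [255,0,0.0061,-0.0009,5.8]
    - [255,0,0.0076,-0.0012,7.3]
    - [255,0,0.0092,-0.0014,8.8]
    - [255,0,0.0108,-0.0015,10.3]
    - [255,0,0.0124,-0.0016,11.8]
    - [255,0,0.014,-0.0017,13.3]
    - [255,0,0.0156,-0.0018,14.8]
    - [255,0,0.0172,-0.0017,16.3]
    - [255,0,0.0188,-0.0017,17.8]

```text
t: 8.22
ee_pos: [0.5555, 0.1258, 0.0987]
ee_rot: [0.247, 1.561, -0.248]
wrist_force: [0.4, -2.3, 0.1]
grip_width: 0.005
```

```bash
python3 - <<'E'
from arc import *
go([162-1.5*k for k in range(0,13)])
E
```

```text
t 8.2167 pos [0.5555 0.1258 0.0987] rot [ 0.247  1.561 -0.248] F [ 0.39 -2.32  0.11] g 0.005362219249751087
[[-0.005  0.31   0.951]
 [-0.     0.951 -0.31 ]
 [-1.    -0.002 -0.004]]
jaw 161.9508819717625 along 0.059540409336589044 tang 0.016367354161529478
162.0 [-0.      0.0003  0.0006] -0.05
160.5 [-0.      0.0019  0.0002] 1.45
159.0 [-0.      0.0034 -0.0002] 2.95
157.5 [-0.      0.005  -0.0005] 4.45
156.0 [-0.      0.0066 -0.0008] 5.95
154.5 [-0.      0.0082 -0.001 ] 7.45
153.0 [-0.      0.0097 -0.0012] 8.95
151.5 [-0.      0.0113 -0.0014] 10.45
150.0 [-0.      0.0129 -0.0015] 11.95
148.5 [-0.      0.0145 -0.0016] 13.45
147.0 [-0.      0.0161 -0.0016] 14.95
145.5 [-0.      0.0177 -0.0016] 16.45
144.0 [-0.      0.0193 -0.0015] 17.95
```

Request:
carry_out:
  commands:
    - [255,0,0.0018,0.0002,1.4]
    - [255,0,0.0033,-0.0001,2.8]
    - [255,0,0.0049,-0.0005,4.3]
    - [255,0,0.0065,-0.0008,5.8]
    - [255,0,0.008,-0.001,7.3]
    - [255,0,0.0096,-0.0012,8.8]
    - [255,0,0.0112,-0.0014,10.3]
    - [255,0,0.0128,-0.0015,11.8]
    - [255,0,0.0144,-0.0016,13.3]
    - [255,0,0.016,-0.0016,14.8]
    - [255,0,0.0176,-0.0016,16.3]
    - [255,0,0.0192,-0.0015,17.8]

```text
t: 9.22
ee_pos: [0.5591, 0.1444, 0.0983]
ee_rot: [0.489, 1.52, -0.494]
wrist_force: [-0.3, -1.9, 0.8]
grip_width: 0.007
```

```bash
python3 - <<'E'
from arc import *
go([144-1.5*k for k in range(0,11)])
snap('wrist','w5')
snap('side','s5');p=cv2.imread('pics/s5.png');cv2.imwrite('pics/s5c.png',cv2.resize(p[80:320,220:500],None,fx=2.5,fy=2.5,interpolation=3))
E
```

```text
t 9.2167 pos [0.5591 0.1444 0.0983] rot [ 0.489  1.52  -0.494] F [-0.28 -1.88  0.79] g 0.006575115112533067
[[-0.007  0.587  0.81 ]
 [-0.001  0.81  -0.587]
 [-1.    -0.005 -0.005]]
jaw 144.057569855 along 0.059645779399663486 tang 0.016733275046006746
144.0 [-0.      0.0008  0.0006] 0.06
142.5 [-0.      0.0023  0.0002] 1.56
141.0 [-0.      0.0039 -0.0001] 3.06
139.5 [-0.      0.0055 -0.0004] 4.56
138.0 [-0.      0.007  -0.0007] 6.06
136.5 [-0.      0.0086 -0.0009] 7.56
135.0 [-0.      0.0102 -0.0011] 9.06
133.5 [-0.      0.0118 -0.0013] 10.56
132.0 [-0.0001  0.0134 -0.0014] 12.06
130.5 [-0.0001  0.015  -0.0015] 13.56
129.0 [-0.0001  0.0166 -0.0015] 15.06
```

View pics/w5.png

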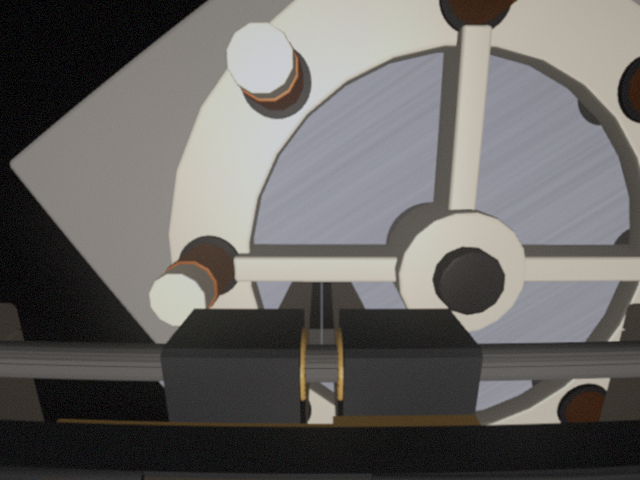

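View pics/s5c.png

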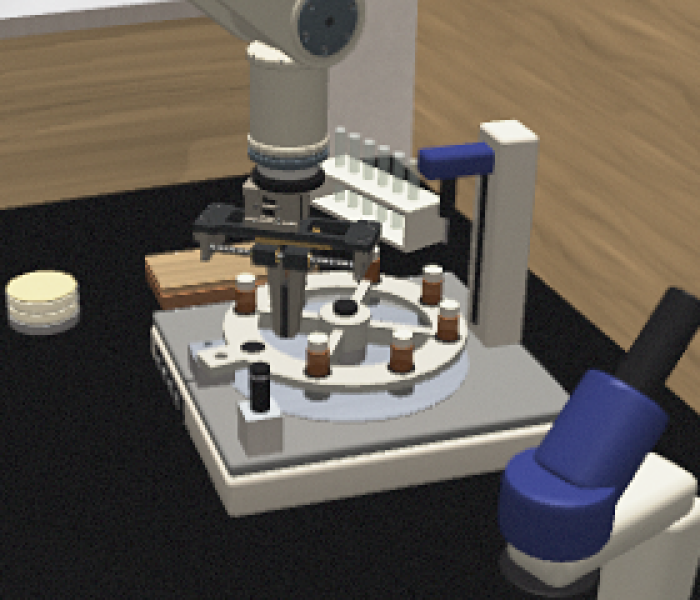

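Request:
carry_out:
  commands:
    - [255,0,0.0018,0.0002,1.4]
    - [255,0,0.0033,0,2.8]
    - [255,0,0.0049,-0.0003,4.2]
    - [255,0,0.0064,-0.0005,5.6]
    - [255,0,0.0079,-0.0007,7]
    - [255,0,0.0093,-0.0009,8.4]
    - [255,0,0.0107,-0.0011,9.7]
    - [255,0,0.0119,-0.0013,10.9]
    - [255,0,0.0129,-0.0014,11.8]
    - [255,0,0.0136,-0.0014,12.4]
    - [255,0,0.014,-0.0014,12.8]
    - [255,0,0.014,-0.0014,12.8]

```text
t: 10.32
ee_pos: [0.5662, 0.1568, 0.098]
ee_rot: [0.662, 1.473, -0.667]
wrist_force: [-1.8, -0.2, 0.0]
grip_width: 0.006
```

```bash
python3 - <<'E'
from arc import *
go([131,130])
E
```

```text
t 10.3167 pos [0.5662 0.1568 0.098 ] rot [ 0.662  1.473 -0.667] F [-1.84 -0.18  0.02] g 0.006026720564920779
[[-0.007  0.751  0.66 ]
 [-0.     0.66  -0.751]
 [-1.    -0.005 -0.004]]
jaw 131.29744196857968 along 0.05918910491585213 tang 0.01595101874134044
131 [-0.      0.0003  0.0001] 0.3
130 [-0.      0.0013 -0.0002] 1.3
```

Request:
carry_out:
  commands:
    - [255,0,-0.006,0,0]
    - [255,0,-0.012,0,0]
    - [255,0,-0.012,0,0]
    - [255,-0.03,-0.012,0,0]
    - [255,-0.06,-0.012,0,0]
    - [255,-0.095,-0.012,0,0]
    - [255,-0.13,-0.012,0,-7]
    - [255,-0.165,-0.012,0,-14]
    - [255,-0.2,-0.012,0,-21]
    - [255,-0.2,-0.06,0,-28]
    - [255,-0.2,-0.09,0,-35]
    - [255,-0.2,-0.12,0,-42]

```text
t: 11.32
ee_pos: [0.4761, 0.0767, 0.2994]
ee_rot: [0.086, 1.574, -0.087]
wrist_force: [-0.1, -0.5, -0.6]
grip_width: 0.006
```

```bash
python3 - <<'E'
from h import *
s=st();Rm=R.from_rotvec(s['ee_rot']).as_matrix();print(Rm.T@(np.array([.42,.08,.29])-s['ee_pos']), s['joints'])
E
```

```text
t 11.3167 pos [0.4761 0.0767 0.2994] rot [ 0.086  1.574 -0.087] F [-0.1  -0.54 -0.61] g 0.005656744392826087
[[-0.005  0.11   0.994]
 [-0.     0.994 -0.11 ]
 [-1.    -0.001 -0.005]]
[ 0.00965612 -0.00287562 -0.05605644] [1.56370896e-01 5.17152640e-02 1.82042017e+00 3.06236336e-04
 1.27451337e+00 2.66750509e-01]
```

Request:
carry_out:
  commands:
    - [130,0.01,0,-0.02,-7]
    - [130,0.01,0,-0.04,-14]
    - [130,0.01,0,-0.056,-21]
    - [130,0.01,0,-0.056,-28]
    - [130,0.01,0,-0.056,-35]
    - [130,0.01,0,-0.056,-42]
    - [130,0.01,0,-0.056,-49]
    - [130,0.01,0,-0.056,-56]
    - [130,0.01,0,-0.056,-63]
    - [130,0.01,0,-0.056,-70]
    - [130,0.01,0,-0.056,-77]
    - [130,0.01,0,-0.056,-84]

```text
t: 12.32
ee_pos: [0.4205, 0.0827, 0.2899]
ee_rot: [-1.052, 1.304, 1.056]
wrist_force: [-0.0, -0.0, 0.3]
grip_width: 0.491
```

Request:
carry_out:
  commands:
    - [130,0,0,0,-7]
    - [130,0,0,0,-12.3]
    - [130,0,0,0,-12.3]
    - [130,0,0,0,-12.3]

```text
t: 12.65
ee_pos: [0.4206, 0.0827, 0.2901]
ee_rot: [-1.209, 1.211, 1.213]
wrist_force: [-0.6, -0.0, -0.1]
grip_width: 0.49
```

```bash
python3 - <<'E'
from fit import *
st(); snap('wrist','w6')
p=cv2.imread('pics/w6.png');cv2.imwrite('pics/w6c.png',cv2.resize(p[205:305,330:430],None,fx=6,fy=6,interpolation=cv2.INTER_CUBIC))
E
```

```text
t 12.65 pos [0.4206 0.0827 0.2901] rot [-1.209  1.211  1.213] F [-0.61 -0.03 -0.13] g 0.49029737734142415
[[-0.003 -1.    -0.002]
 [-0.    -0.002  1.   ]
 [-1.     0.003 -0.   ]]
```

View pics/w6.png

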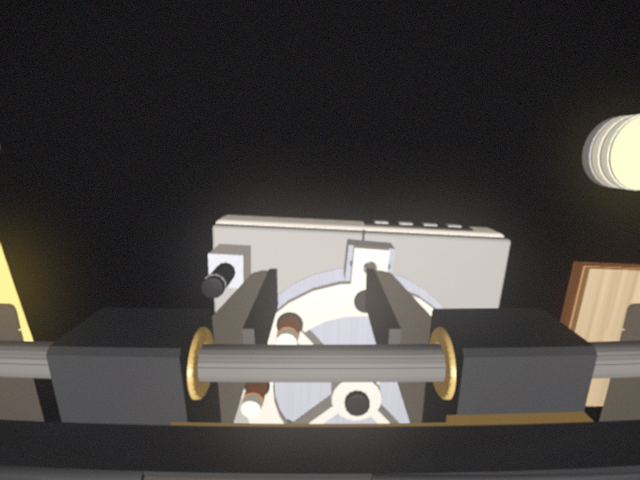

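View pics/w6c.png

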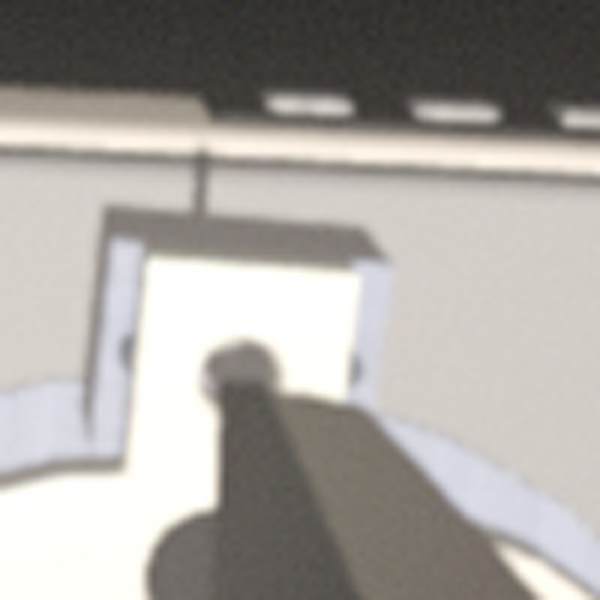

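```bash
python3 - <<'E'
from fit import *
P,d,m=cloud('w6')
z6=lambda x,y:(205+(y+.5)/6-.5, 330+(x+.5)/6-.5)
for n,x,y,z in [('lughole',241,378,.112),('lugL',147,257,.112),('lugR',360,268,.112),('lineF',205,150,.07),('lineB',201,215,.07),('blkTL',107,238,.098),('blkTR',392,264,.098)]:
    rc=z6(x,y); print(n,np.round(atz(m,rc,z),4))
# block hole from w1 & w2 remeasured
P1,d1,m1=cloud('wrist1'); P2,d2,m2=cloud('wrist2')
print('blkhole w1',atz(m1,(260.4,380.8),.098),'w2',atz(m2,(95.7,345.6),.098))
print('w1 blkTL,TR', atz(m1,(240.9,359.9),.098),atz(m1,(244.9,405.1),.098))
print('pin top w2',atz(m2,(90.3,217.7),.160),'w1',atz(m1,(284.6,233.8),.160))
print('park w2 TR,BR,BL',[np.round(atz(m2,(65+(y+.5)/7-.5,190+(x+.5)/7-.5),.112),4) for x,y in((368,122),(368,330),(165,325))])
E
```

```text
lughole [0.4692 0.134  0.112 ]
lugL [0.4477 0.1172 0.112 ]
lugR [0.4495 0.1535 0.112 ]
lineF [0.4381 0.1317 0.07  ]
lineB [0.4507 0.1313 0.07  ]
blkTL [0.448  0.1114 0.098 ]
blkTR [0.4526 0.162  0.098 ]
blkhole w1 [0.469892   0.13567681 0.098     ] w2 [0.47051142 0.13515797 0.098     ]
w1 blkTL,TR [0.44768142 0.11210567 0.098     ] [0.45231982 0.16155457 0.098     ]
pin top w2 [ 0.47390858 -0.01484836  0.16      ] w1 [ 0.47371744 -0.01170474  0.16      ]
park w2 TR,BR,BL [array([0.4564, 0.0035, 0.112 ]), array([0.4923, 0.002 , 0.112 ]), array([ 0.4913, -0.0353,  0.112 ])]
```

Request:
carry_out:
  commands:
    - [130,0,-0.02,-0.03,0]
    - [130,0.02,-0.04,-0.06,0]
    - [130,0.04,-0.053,-0.09,0]
    - [130,0.06,-0.053,-0.098,0]
    - [130,0.08,-0.053,-0.098,0]
    - [130,0.08,-0.053,-0.098,0]
    - [130,0.08,-0.053,-0.098,0]

```text
t: 13.28
ee_pos: [0.4728, -0.0153, 0.2095]
ee_rot: [-1.206, 1.213, 1.213]
wrist_force: [-0.3, -0.3, 0.7]
grip_width: 0.492
```

```bash
python3 - <<'E'
from fit import *
st(); snap('wrist','w7');snap('side','s7')
p=cv2.imread('pics/s7.png');cv2.imwrite('pics/s7c.png',cv2.resize(p[80:320,220:500],None,fx=2.5,fy=2.5,interpolation=3))
E
```

```text
t 13.2833 pos [ 0.4728 -0.0153  0.2095] rot [-1.206  1.213  1.213] F [-0.3  -0.27  0.73] g 0.492225305238583
[[-0.005 -1.     0.   ]
 [-0.     0.     1.   ]
 [-1.     0.005 -0.   ]]
```

View pics/w7.png

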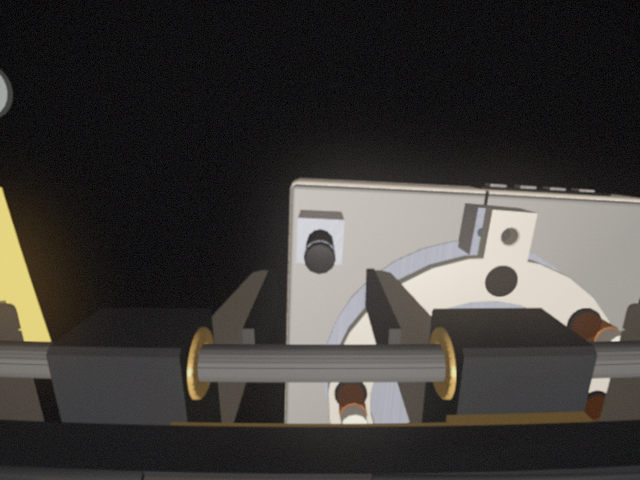

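View pics/s7c.png

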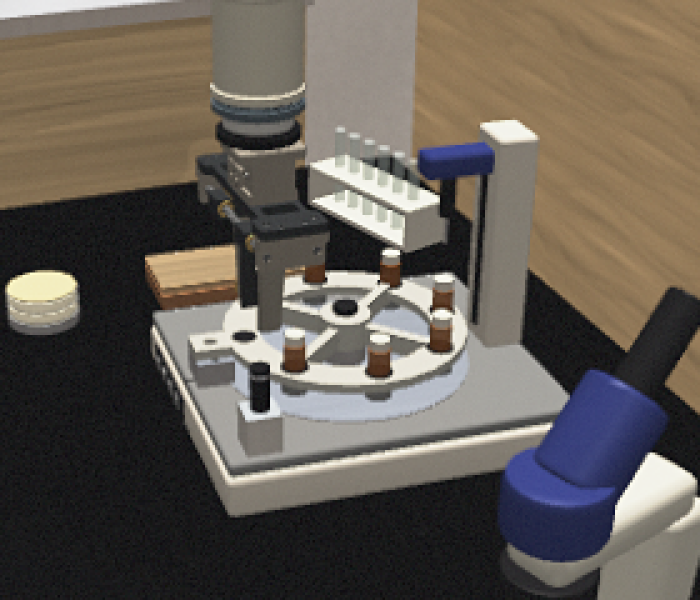

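```bash
python3 - <<'E'
from fit import *
P,d,m=cloud('w7')
print('pin',atz(m,(259,320),.16),P[259,320],'lug',atz(m,(236.5,510),.112))
p=cv2.imread('pics/w7.png');cv2.imwrite('pics/w7c.png',np.hstack([cv2.resize(p[200:290,280:350],None,fx=5,fy=5,interpolation=2),cv2.resize(p[195:285,470:560],None,fx=5,fy=5,interpolation=2)]))
E
```

```text
pin [ 0.47313503 -0.01512289  0.16      ] [ 0.47302062 -0.01512187  0.16037921] lug [0.46928171 0.13395819 0.112     ]
```

View pics/w7c.png

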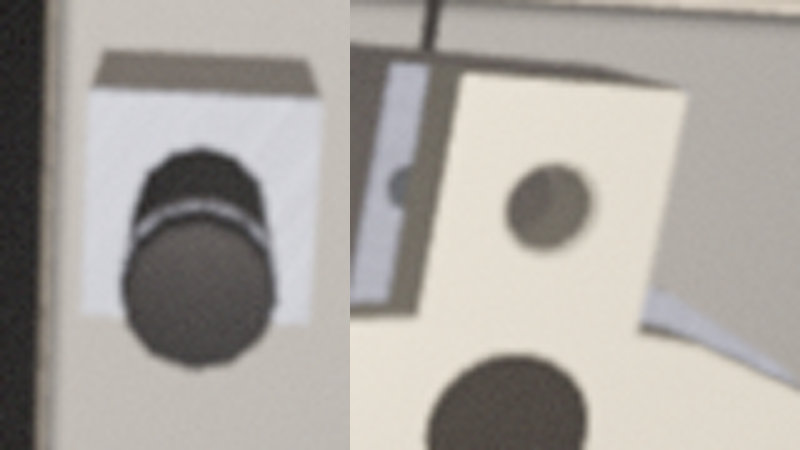

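Request:
carry_out:
  commands:
    - [130,0.03,0,0,0]
    - [130,0.06,0,0,0]
    - [130,0.08,0,0,0]
    - [130,0.087,0,0,0]
    - [130,0.087,0,0,0]

```text
t: 13.8
ee_pos: [0.4737, -0.0145, 0.1238]
ee_rot: [-1.209, 1.211, 1.213]
wrist_force: [0.4, 0.3, 0.8]
grip_width: 0.492
```

Request:
carry_out:
  commands:
    - [160,0,0,0,0]
    - [175,0,0,0,0]
    - [185,0,0,0,0]
    - [195,0,0,0,0]
    - [205,0,0,0,0]
    - [215,0,0,0,0]
    - [225,0,0,0,0]
    - [225,0,0,0,0]
  newtons: 8

```text
t: 14.47
ee_pos: [0.4745, -0.0151, 0.1247]
ee_rot: [-1.211, 1.21, 1.211]
wrist_force: [-0.1, -4.5, 8.0]
grip_width: 0.227
```

Request:
carry_out:
  commands:
    - [230,0,0,-0.0005,0]
    - [230,0,0,-0.0005,0]
    - [230,-0.001,0,-0.0005,0]
    - [230,-0.002,0,-0.0005,0]
  newtons: 15

```text
t: 14.8
ee_pos: [0.4742, -0.0155, 0.1265]
ee_rot: [-1.21, 1.21, 1.211]
wrist_force: [0.2, 0.0, -0.9]
grip_width: 0.222
```

```bash
python3 - <<'E'
from h import *
st()
E
```

```text
t 14.8 pos [ 0.4742 -0.0155  0.1265] rot [-1.21   1.21   1.211] F [ 0.17  0.04 -0.93] g 0.22181854755843225
[[-0.002 -1.    -0.002]
 [-0.001 -0.002  1.   ]
 [-1.     0.002 -0.001]]
```

Request:
carry_out:
  commands:
    - [230,-0.005,0,0,0]
    - [230,-0.01,0,0,0]
    - [230,-0.017,0,0,0]
    - [230,-0.025,0,0,0]
    - [230,-0.033,0,0,0]
    - [230,-0.042,0,0,0]
    - [230,-0.052,0,0,0]
    - [230,-0.06,0,0,0]
    - [230,-0.06,0,0,0]
    - [230,-0.06,0,0,0]

```text
t: 15.63
ee_pos: [0.4747, -0.0154, 0.1872]
ee_rot: [-1.211, 1.209, 1.211]
wrist_force: [0.1, 0.5, -0.7]
grip_width: 0.223
```

```bash
python3 - <<'E'
from fit import *
st(); snap('wrist','w8');snap('side','s8')
p=cv2.imread('pics/s8.png');cv2.imwrite('pics/s8c.png',cv2.resize(p[150:290,260:400],None,fx=4.2,fy=4.2,interpolation=3))
E
```

```text
t 15.6333 pos [ 0.4747 -0.0154  0.1872] rot [-1.211  1.209  1.211] F [ 0.06  0.53 -0.68] g 0.22332162407089268
[[-0.001 -1.    -0.002]
 [-0.001 -0.002  1.   ]
 [-1.     0.001 -0.001]]
```

View pics/w8.png

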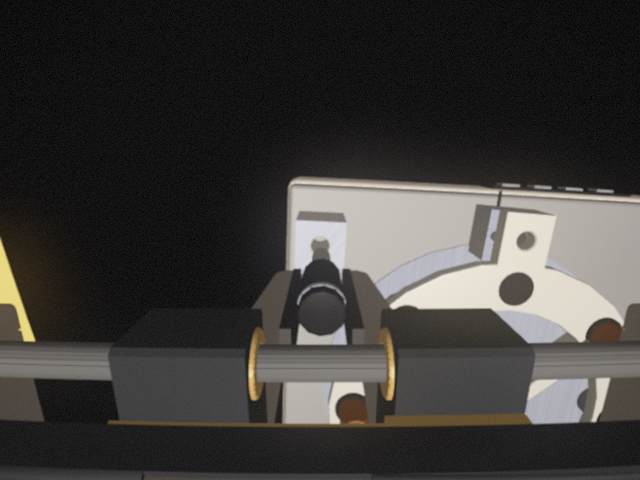

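View pics/s8c.png

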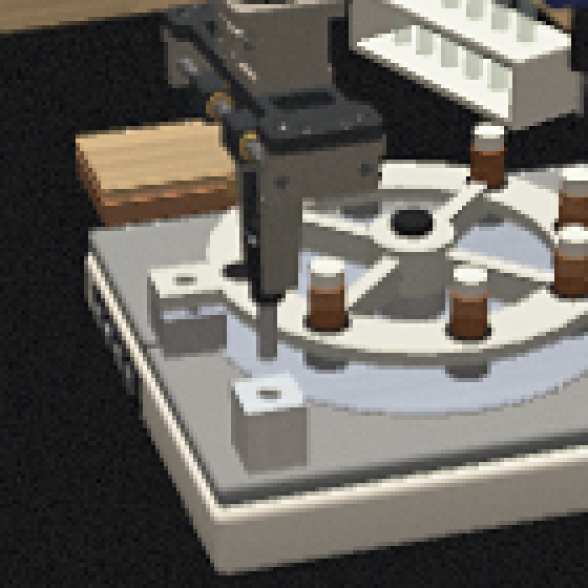

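```bash
python3 - <<'E'
from fit import *
P,d,m=cloud('w8')
p=cv2.imread('pics/w8.png');a=cv2.resize(p[200:350,280:370],None,fx=4,fy=4,interpolation=2);b=cv2.resize(p[200:275,470:565],None,fx=4,fy=4,interpolation=2);b=np.vstack([b,np.zeros((a.shape[0]-b.shape[0],b.shape[1],3),np.uint8)])
cv2.imwrite('pics/w8c.png',np.hstack([a,b]))
E
```

```text
(no output)
```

View pics/w8c.png

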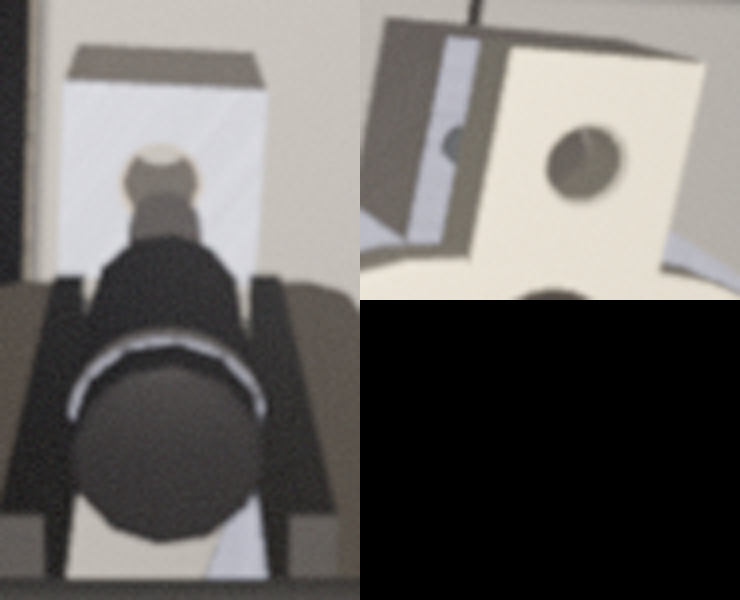

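```bash
python3 - <<'E'
from fit import *
P,d,m=cloud('w8')
print('park',atz(m,(244.9,320.1),.112)); print('top',atz(m,(313.4,321.6),.2222),P[313,322]); print('tip',atz(m,(255.9,321.4),.1365)); print('lug',atz(m,(240.1,525.9),.112))
M=P[225:265,500:550]; print('lugz',np.median(P[225:232,505:515,2]))
E
```

```text
park [ 0.47262427 -0.01530632  0.112     ]
top [ 0.47286232 -0.01432974  0.2222    ] [ 0.47240348 -0.01416683  0.22277844]
tip [ 0.47352889 -0.01438223  0.1365    ]
lug [0.46864872 0.13347264 0.112     ]
lugz 0.11185538716420222
```

Request:
carry_out:
  commands:
    - [230,0,0.001,0.025,0]
    - [230,0,0.002,0.055,0]
    - [230,0,0.003,0.085,0]
    - [230,0,0.004,0.115,0]
    - [230,0,0.0045,0.138,0]
    - [230,0,0.0045,0.148,0]
    - [230,0,0.0045,0.148,0]
    - [230,0,0.0045,0.148,0]

```text
t: 16.4
ee_pos: [0.469, 0.1323, 0.1857]
ee_rot: [-1.211, 1.211, 1.213]
wrist_force: [-0.5, -0.8, -1.4]
grip_width: 0.224
```

```bash
python3 - <<'E'
from fit import *
st(); snap('wrist','w9');snap('side','s9')
p=cv2.imread('pics/s9.png');q=cv2.imread('pics/w9.png')
cv2.imwrite('pics/c9.png',np.hstack([cv2.resize(q[200:350,270:370],None,fx=4,fy=4,interpolation=2),cv2.resize(p[160:260,250:350],(400,400),interpolation=2).copy() if 0 else cv2.copyMakeBorder(cv2.resize(p[170:250,260:340],(400,400),interpolation=2),0,200,0,0,0)]))
E
```

```text
t 16.4 pos [0.469  0.1323 0.1857] rot [-1.211  1.211  1.213] F [-0.46 -0.85 -1.43] g 0.2244779984037345
[[-0.003 -1.    -0.003]
 [-0.001 -0.003  1.   ]
 [-1.     0.003 -0.001]]
```

View pics/c9.png

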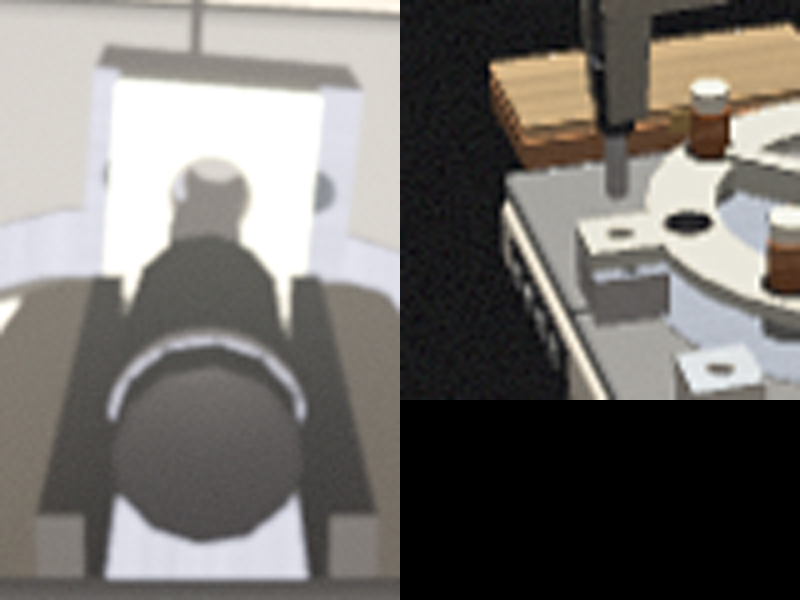

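```bash
python3 - <<'E'
import cv2,numpy as np
def e(f):
    q=cv2.imread(f)[232:272,300:345]; q=cv2.resize(q,None,fx=8,fy=8,interpolation=2).astype(float); return np.clip((q-40)*1.6,0,255).astype(np.uint8)
cv2.imwrite('pics/cmp.png',np.hstack([e('pics/w8.png'),e('pics/w9.png')]))
E
```

```text
(no output)
```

View pics/cmp.png

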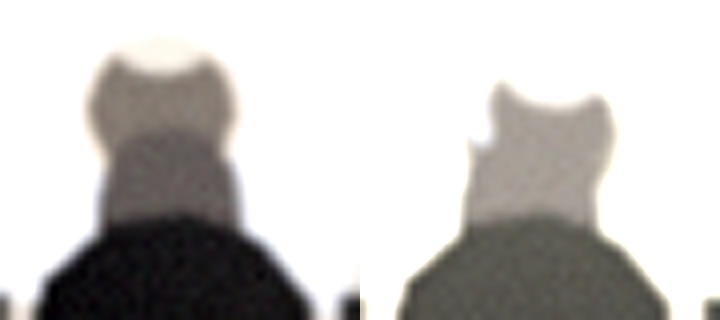

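Request:
carry_out:
  commands:
    - [230,0,-0.0016,0.0009,0]
    - [230,0.005,-0.0016,0.0009,0]
    - [230,0.01,-0.0016,0.0009,0]
    - [230,0.015,-0.0016,0.0009,0]
    - [230,0.018,-0.0016,0.0009,0]
    - [230,0.018,-0.0016,0.0009,0]

```text
t: 17.0
ee_pos: [0.4701, 0.1321, 0.1669]
ee_rot: [-1.209, 1.213, 1.212]
wrist_force: [-0.7, -0.3, -0.2]
grip_width: 0.224
```

```bash
python3 - <<'E'
from h import *
st(); snap('wrist','w10');snap('side','s10')
q=cv2.imread('pics/w10.png')[225:285,290:355];p=cv2.imread('pics/s10.png')[180:240,270:330]
cv2.imwrite('pics/c10.png',np.hstack([cv2.resize(q,(390,360),interpolation=2),cv2.resize(p,(360,360),interpolation=2)]))
E
```

```text
t 17.0 pos [0.4701 0.1321 0.1669] rot [-1.209  1.213  1.212] F [-0.67 -0.28 -0.25] g 0.22433245340939578
[[-0.005 -1.    -0.001]
 [-0.002 -0.001  1.   ]
 [-1.     0.005 -0.002]]
```

View pics/c10.png

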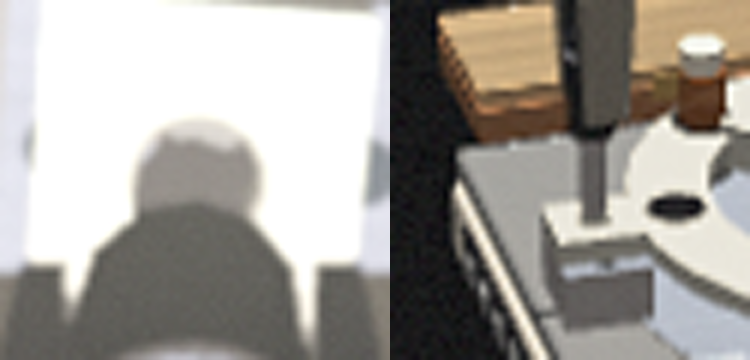

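Request:
carry_out:
  commands:
    - [230,0.001,-0.0004,0.0006,0]
    - [230,0.002,-0.0004,0.0006,0]
    - [230,0.003,-0.0004,0.0006,0]
    - [230,0.004,-0.0004,0.0006,0]
    - [230,0.005,-0.0004,0.0006,0]

```text
t: 17.52
ee_pos: [0.4709, 0.1329, 0.1626]
ee_rot: [-1.21, 1.212, 1.212]
wrist_force: [0.5, -0.1, -0.8]
grip_width: 0.222
```

Request:
carry_out:
  commands:
    - [230,0.001,0,0,0]
    - [230,0.002,0,0,0]
    - [230,0.003,0,0,0]

```text
t: 17.77
ee_pos: [0.471, 0.1329, 0.1595]
ee_rot: [-1.21, 1.212, 1.212]
wrist_force: [-0.1, -0.4, -0.3]
grip_width: 0.224
```

Request:
carry_out:
  commands:
    - [230,0.001,0,0,0]
    - [230,0.002,0,0,0]
    - [230,0.003,0,0,0]

```text
t: 18.02
ee_pos: [0.4709, 0.1329, 0.1564]
ee_rot: [-1.21, 1.212, 1.212]
wrist_force: [0.1, 0.6, -0.9]
grip_width: 0.225
```

Request:
carry_out:
  commands:
    - [230,0.001,0,0,0]
    - [230,0.002,0,0,0]
    - [230,0.003,0,0,0]

```text
t: 18.27
ee_pos: [0.4709, 0.1329, 0.1533]
ee_rot: [-1.21, 1.212, 1.212]
wrist_force: [0.2, 0.2, -0.6]
grip_width: 0.223
```

Request:
carry_out:
  commands:
    - [230,0.001,0,0,0]
    - [230,0.002,0,0,0]

```text
t: 18.43
ee_pos: [0.4709, 0.1329, 0.1512]
ee_rot: [-1.21, 1.212, 1.212]
wrist_force: [-0.2, 0.2, 0.0]
grip_width: 0.23
```

Request:
carry_out:
  commands:
    - [230,0.0007,0,0,0]
    - [230,0.0014,0,0,0]

```text
t: 18.6
ee_pos: [0.4709, 0.1329, 0.1497]
ee_rot: [-1.21, 1.212, 1.212]
wrist_force: [-0.8, 0.1, -0.7]
grip_width: 0.225
```

Request:
carry_out:
  commands:
    - [230,0.0007,0,0,0]
    - [230,0.0014,0,0,0]

```text
t: 18.77
ee_pos: [0.471, 0.1329, 0.1484]
ee_rot: [-1.21, 1.212, 1.212]
wrist_force: [0.1, -0.1, 5.5]
grip_width: 0.224
```

```bash
python3 - <<'E'
from h import *
st(); snap('wrist','w11');snap('side','s11')
q=cv2.imread('pics/w11.png')[225:285,290:355];p=cv2.imread('pics/s11.png')[180:240,270:330]
cv2.imwrite('pics/c11.png',np.hstack([cv2.resize(q,(390,360),interpolation=2),cv2.resize(p,(360,360),interpolation=2)]))
E
```

```text
t 18.7667 pos [0.471  0.1329 0.1484] rot [-1.21   1.212  1.212] F [ 0.11 -0.06  5.5 ] g 0.22419644936481797
[[-0.003 -1.    -0.001]
 [-0.001 -0.001  1.   ]
 [-1.     0.003 -0.001]]
```

View pics/c11.png

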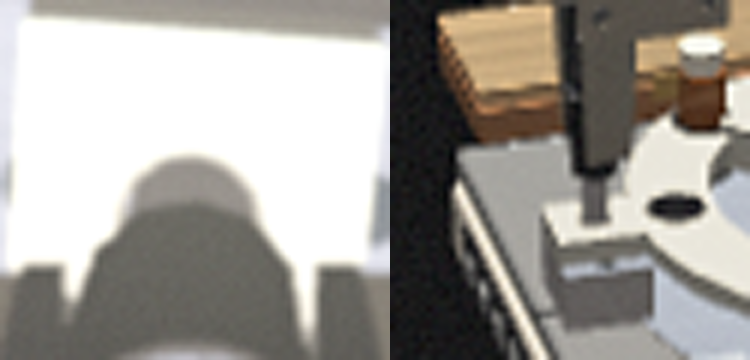

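Request:
carry_out:
  commands:
    - [230,-0.0003,0,0,0]
    - [230,-0.0001,0,0.0005,0]
    - [230,-0.0001,-0.0001,0.001,0]

```text
t: 19.12
ee_pos: [0.4711, 0.1339, 0.1485]
ee_rot: [-1.21, 1.212, 1.212]
wrist_force: [-0.6, 0.9, -0.8]
grip_width: 0.225
```

```bash
python3 -c "
from h import *
st()"
```

```text
t 19.1167 pos [0.4711 0.1339 0.1485] rot [-1.21   1.212  1.212] F [-0.59  0.93 -0.77] g 0.2247941406324926
[[-0.003 -1.    -0.001]
 [-0.002 -0.001  1.   ]
 [-1.     0.003 -0.002]]
```

Force has gone. Now press lightly to probe.

Request:
carry_out:
  commands:
    - [230,0.0004,0,0,0]
    - [230,0.0008,0,0,0]

```text
t: 19.28
ee_pos: [0.4711, 0.134, 0.1477]
ee_rot: [-1.21, 1.212, 1.212]
wrist_force: [0.2, 0.2, -0.0]
grip_width: 0.225
```

Request:
carry_out:
  commands:
    - [230,0.0005,0,0,0]
    - [230,0.001,0,0,0]

```text
t: 19.45
ee_pos: [0.4711, 0.134, 0.1465]
ee_rot: [-1.21, 1.212, 1.212]
wrist_force: [0.5, 0.1, -1.1]
grip_width: 0.226
```

In the hole: 2 mm below the block's top with no force. I go on down in short steps.

Request:
carry_out:
  commands:
    - [230,0.001,0,0,0]
    - [230,0.002,0,0,0]
    - [230,0.003,0,0,0]

```text
t: 19.7
ee_pos: [0.4711, 0.134, 0.1434]
ee_rot: [-1.21, 1.212, 1.212]
wrist_force: [0.0, -0.3, -0.4]
grip_width: 0.225
```

Request:
carry_out:
  commands:
    - [230,0.001,0,0,0]
    - [230,0.002,0,0,0]
    - [230,0.003,0,0,0]

```text
t: 19.95
ee_pos: [0.4711, 0.1341, 0.1403]
ee_rot: [-1.21, 1.212, 1.212]
wrist_force: [-0.1, 1.8, 0.1]
grip_width: 0.226
```

Request:
carry_out:
  commands:
    - [230,0,0,0.0004,0]
    - [230,0.001,0,0.0004,0]
    - [230,0.002,0,0.0004,0]
    - [230,0.003,0,0.0004,0]

```text
t: 20.28
ee_pos: [0.471, 0.1344, 0.1372]
ee_rot: [-1.21, 1.212, 1.212]
wrist_force: [0.2, -0.7, -1.3]
grip_width: 0.225
```

Request:
carry_out:
  commands:
    - [230,0.001,0,0,0]
    - [230,0.002,0,0,0]
    - [230,0.003,0,0,0]

```text
t: 20.53
ee_pos: [0.471, 0.1343, 0.1341]
ee_rot: [-1.21, 1.212, 1.212]
wrist_force: [-0.3, -1.4, -0.2]
grip_width: 0.226
```

Request:
carry_out:
  commands:
    - [230,0.001,0,0,0]
    - [230,0.002,0,0,0]
    - [230,0.003,0,0,0]

```text
t: 20.78
ee_pos: [0.471, 0.1343, 0.131]
ee_rot: [-1.21, 1.212, 1.212]
wrist_force: [0.4, -1.2, 0.2]
grip_width: 0.224
```

Request:
carry_out:
  commands:
    - [230,0.001,0,-0.0002,0]
    - [230,0.002,0,-0.0002,0]
    - [230,0.003,0,-0.0002,0]

```text
t: 21.03
ee_pos: [0.471, 0.1342, 0.1279]
ee_rot: [-1.21, 1.212, 1.212]
wrist_force: [0.4, 0.5, -0.5]
grip_width: 0.223
```

Request:
carry_out:
  commands:
    - [230,0.0007,0,0,0]
    - [230,0.0014,0,0,0]
    - [230,0.002,0,0,0]

```text
t: 21.28
ee_pos: [0.471, 0.1342, 0.1258]
ee_rot: [-1.21, 1.212, 1.212]
wrist_force: [0.2, 0.1, -0.5]
grip_width: 0.224
```

Request:
carry_out:
  commands:
    - [230,0.0005,0,0,0]
    - [230,0.001,0,0,0]

```text
t: 21.45
ee_pos: [0.471, 0.1342, 0.1248]
ee_rot: [-1.21, 1.212, 1.212]
wrist_force: [0.4, 0.7, 0.7]
grip_width: 0.223
```

Request:
carry_out:
  commands:
    - [230,0.0005,0,0,0]
    - [230,0.001,0,0,0]

```text
t: 21.62
ee_pos: [0.4712, 0.1343, 0.1245]
ee_rot: [-1.21, 1.212, 1.212]
wrist_force: [-4.3, -1.3, 13.8]
grip_width: 0.225
```

```bash
python3 - <<'E'
from h import *
st(); snap('side','s12')
p=cv2.imread('pics/s12.png')[170:240,265:335]
cv2.imwrite('pics/c12.png',cv2.resize(p,(560,560),interpolation=2))
E
```

```text
t 21.6167 pos [0.4712 0.1343 0.1245] rot [-1.21   1.212  1.212] F [-4.32 -1.31 13.79] g 0.22469301455409552
[[-0.003 -1.    -0.001]
 [-0.001 -0.001  1.   ]
 [-1.     0.003 -0.001]]
```

View pics/c12.png

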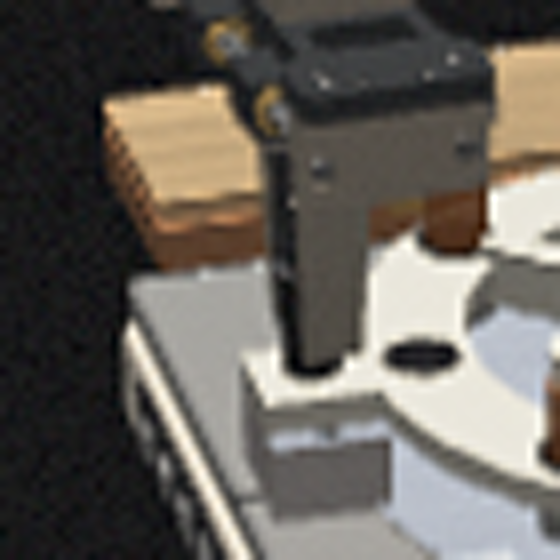

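Seated: the firm stop comes at the same height over the handle's base as when parked. I relax the press, let go and rise.

Request:
carry_out:
  commands:
    - [230,-0.0004,0,0,0]
    - [230,-0.0004,0,0,0]

```text
t: 21.83
ee_pos: [0.4713, 0.1343, 0.1252]
ee_rot: [-1.21, 1.211, 1.212]
wrist_force: [0.7, -0.5, 0.0]
grip_width: 0.226
```

Request:
carry_out:
  commands:
    - [200,0,0,0,0]
    - [180,0,0,0,0]
    - [150,0,0,0,0]
    - [130,0,0,0,0]
    - [130,0,0,0,0]

```text
t: 22.25
ee_pos: [0.4712, 0.1343, 0.1251]
ee_rot: [-1.21, 1.212, 1.212]
wrist_force: [-0.1, 0.1, -0.9]
grip_width: 0.484
```

Request:
carry_out:
  commands:
    - [130,-0.01,0,0,0]
    - [130,-0.03,0,0,0]
    - [130,-0.06,0,0,0]
    - [130,-0.09,0,0,0]
    - [130,-0.12,0.01,0,0]
    - [130,-0.15,0.03,0.02,0]
    - [130,-0.17,0.05,0.04,0]
    - [130,-0.17,0.05,0.04,0]
    - [130,-0.17,0.05,0.04,0]

```text
t: 23.0
ee_pos: [0.4218, 0.1753, 0.2971]
ee_rot: [-1.212, 1.207, 1.211]
wrist_force: [-0.1, -0.0, -0.3]
grip_width: 0.492
```

```bash
python3 - <<'E'
from h import *
st(); snap('wrist','w13');snap('side','s13');snap('top','t13')
m=ctrl.camera_model('wrist')
q=cv2.imread('pics/w13.png');p=cv2.imread('pics/s13.png')
cv2.imwrite('pics/c13.png',cv2.resize(p[140:260,250:410],(800,600),interpolation=2))
E
```

```text
t 23.0 pos [0.4218 0.1753 0.2971] rot [-1.212  1.207  1.211] F [-0.07 -0.03 -0.3 ] g 0.49204823991896096
[[ 0.001 -1.    -0.003]
 [ 0.    -0.003  1.   ]
 [-1.    -0.001  0.   ]]
```

View pics/c13.png

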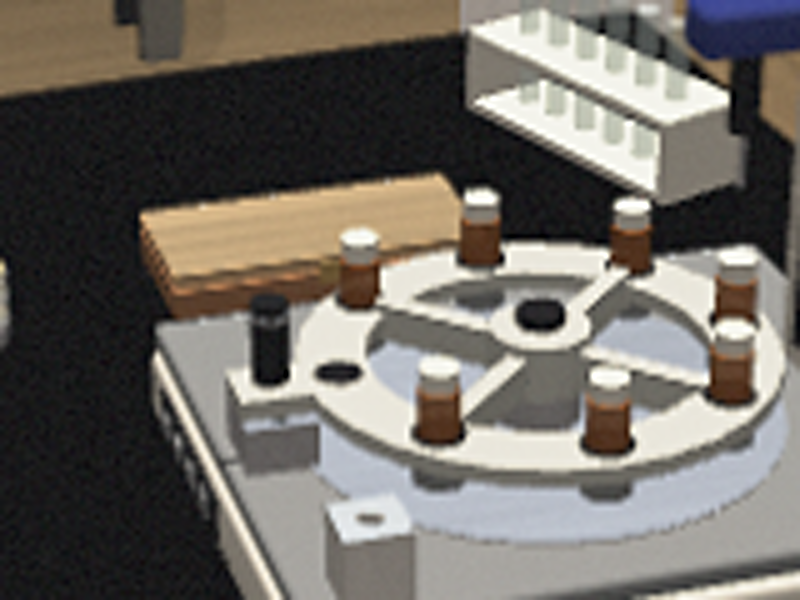

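View pics/w13.png

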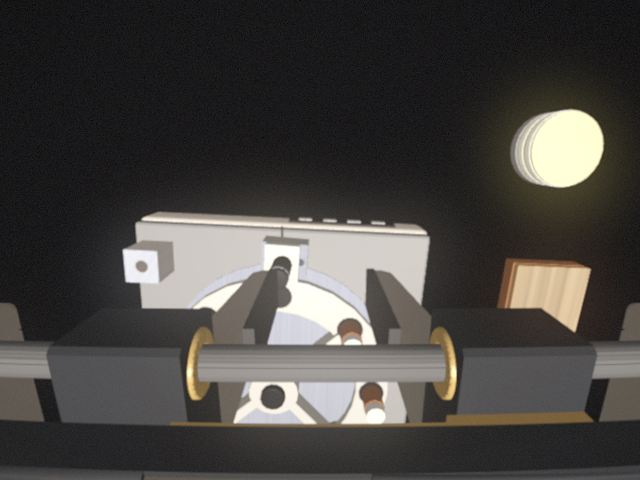

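View pics/t13.png

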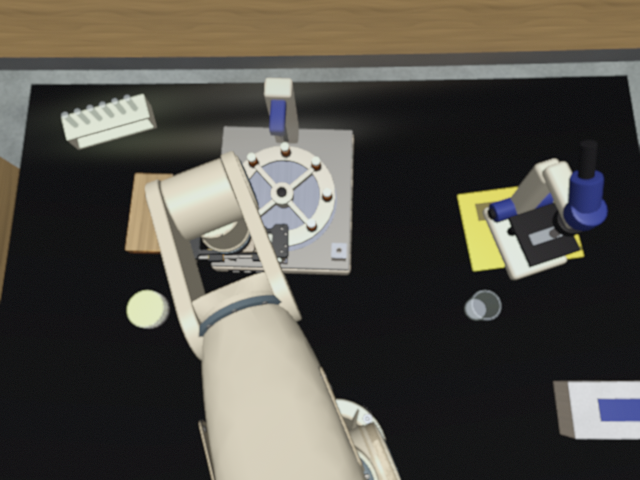

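```bash
python3 - <<'E'
from fit import *
P,d,m=cloud('w13')
z=P[245:300,260:300]; k=z[...,2]>.15; k&=z[...,2]<.175
print(k.sum(),np.median(z[k],0), P[262:272:3,276:290:3,2].round(3))
ctrl.close_job(); st()
E
```

```text
242 [0.46730394 0.14034174 0.15928256] [[0.135 0.135 0.136 0.467 0.125]
 [0.146 0.146 0.144 0.141 0.133]
 [0.155 0.155 0.154 0.147 0.14 ]
 [0.3   0.16  0.157 0.155 0.147]]
the job is handed in; nothing more can be done
the job is handed in; nothing more can be done
```

The lug is at the home mark, the transport pin is seated through it into the index block, and I handed the job in at about 23 s of the 72 s allowed.

- **Carousel:** I pushed one spoke round about 74° with shut fingers, at roughly 15–20° per second and 2–3 N. The lug's hole stopped about 4 mm to the side of the exact home-mark point. I did this on purpose: before the lug covered it, the wrist camera showed the block's hole about 5 mm off to that side, within the 7 mm you gave.
- **Pin:** I gripped it with 15 N, lifted it out of the parking hole and passed it through the lug without measurable force. It touched the block's top at 5.5 N, and a 1 mm shift along the rim found the hole. It then went down in short steps with sideways forces of 2 N or less.
- **Seating:** The handle stopped on the lug, where the force rose briefly to 13.8 N before I relaxed it. I then opened the gripper and moved clear.

**Last checks:**
- The tool height at the stop was within 0.2 mm of the height when I gripped the parked pin.
- The pin's top was about 160 mm above the bench, as it should be. That rests on a rough depth sample that also took in other points around the handle.
- In the pictures the pin stands upright on the lug, the parking hole is empty, and the vials and other things on the bench look where they were.
- The measured wrist force was close to zero with the robot clear.

No check failed. The one disagreement was a spread of 1–2 mm between camera estimates of the pin and hole positions, which feeling for the hole resolved.

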